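Refill the hardness-test kit tray

TASK

Refill the wooden kit tray so that everything lies flat and fully down in the pocket of its own shape: the steel bar, which somebody has left in the long pocket, belongs in the short pocket, the file belongs in the long pocket and the round steel block in the round one. Leave the oil bottle, the small lidded box and the loupe where they stand.

Things in the scene. Friction and masses are not known exactly. Their poses are not given: they have to be found in the camera images.
- tray: pale wooden kit tray, 228 x 118 mm and 21 mm high, fixed to the bench, left or right of the file. Origin: centre of its underside; x along its length (away from the robot at yaw 0), y to its left, z up. Three pockets 7 mm deep with small chamfers in its top: a long one along its right side, a short one at the far left, a round one at the near left
- long_pocket (a point): centre of the long pocket's floor, 14 mm above the bench and 7 mm below the tray's top; axes as the tray's; the pocket runs along x (197 x 29 mm)
- short_pocket (a point): centre of the short pocket's floor, 14 mm above the bench and 7 mm below the tray's top; axes as the tray's; the pocket runs along x (122 x 27 mm); 22 mm of wood part it from the round pocket
- round_pocket (a point): centre of the round pocket's floor, 14 mm above the bench and 7 mm below the tray's top; axes as the tray's; 70 mm across
- bar_mid (a point): centre of the plain steel bar (round with a flat), 115 mm long, 22 mm thick, about 0.3 kg; it lies along its own z axis. It starts lying somewhere along the long pocket, standing 15 mm above the tray's top
- file_mid (a point): middle of the file (186 mm long, about 90 g), 10 mm above what it lies on. Its y axis points from the tip of the blade (y = -93 mm) to the end of the beech handle. The handle (y = 7 to 92 mm) is round, 20 mm thick; the blade is 12 mm wide, thin and low. Centre of mass near y = +35 mm. It starts on the bench, handle towards the robot; it may lie in its pocket either way round
- block_mid (a point): centre of the round steel reference block (a disc standing flat, 64 mm across, 12.5 mm high, about 0.3 kg); z up. It starts on the bench near its front edge
- bottle: oil bottle, 39 mm across up to 76 mm high, then a thin spout up to 135 mm; stands loose on the bench beside the file's blade. Origin: centre of its underside. (Fixed and tall round the work: the hardness tester on the left, its side at y = 0.16 and its handwheel reaching to y = 0.11 beyond x = 0.63, and the computer tower on the right, its side at y = -0.42)
- bit_box: small yellow lidded box, 48 x 64 x 28 mm high, loose on the bench near its front edge. Origin: centre of its underside; its longer side is along y
- loupe: round black loupe, 40 mm across, 34 mm high, loose on the bench beside the file's handle. Origin: centre of its underside
Mind the look-alikes: they are no part of the job. There is more than one size of the part that bears block_mid; the job needs the middle-sized.

How it is judged:
By the outcome, as a careful person would: the job done as asked, in the order asked, and still so for the second after the job is handed in, with the robot touching nothing.
It also fails if it takes over 69 s, if anything falls off the work surface, if the arm or the gripper's body presses on something with over 40 N, if the wrist force passes 120 N, or if a joint passes its speed limit or range.

ROBOT

A 6-joint arm with a two-finger parallel gripper is mounted at the origin on a cart in front of the work surface, level with it; the furniture and walls round the work are solid. World frame = base frame: x ahead of the robot, y to its left, z up, the work surface at z = 0. Lengths are in m, angles in rad, forces in N, time in s.
With the tool pointing down it reaches from about 0.325 to 0.775 m from the base axis. Payload 5.5 kg.
Tool frame: the origin (TCP) lies at the very end of the fingers, on their centre line; the grasp point (between the pads) lies 19 mm behind it; z points along the fingers, y is the direction in which the jaws open and shut (so a half turn about z gives the same grasp; the last joint's range is limited). The gripper opens to 88 mm and grips with 3 to 60 N. Pads are 20 mm wide; open, the fingers measure 115 mm over their backs; the gripper's body (75 mm by 178 mm) begins 61 mm behind the grasp point.
Start: joints at [-1.373, 0.091, 1.231, -0, 1.82, -0.057], TCP at [0.151, -0.581, 0.223] pointing down, gripper open.
Joint ranges: [-2.87, 2.87], [-0.86, 2.18], [0.17, 2.46], [-1.51, 4.65], [0.06, 2.69], [-2.65, 2.65]. Speed limits (rad/s): [2.57, 2.57, 3.01, 3.14, 3.14, 3.14].

INTERFACE

Orientations are given as a rotation vector (axis times angle).
In Python, from cell import robot gives the robot as it stands.
- The arm moves only by the tool move_arm, never from a script. Its argument "increments" is a list of rows, each an object of numbers: "tx", "ty", "tz": the shift along the tool's x, y, z in mm; "ax", "ay", "az": the turn, a rotation vector about the tool's x, y, z in rad; "hand": the closure, from 0 (fully open) to 1 (shut). In form: [{"tx": .., "ty": .., "tz": .., "ax": .., "ay": .., "az": .., "hand": ..}, ...]. A call has 1 to 5 rows; each row is the pose to reach, as a shift and turn from the pose commanded when the call began, along the tool's axes at that moment; what a row does not reach only later rows make up. A row lasts 1/8 s, in which the tool goes at most 62.5 mm and 10.7 degrees, less where a joint would pass 70% of its speed; a pose out of reach is approached as far as the arm can. A call with a gripper value outside its range is refused whole. The fingers move at their own pace and stop on an object; the grip force is fixed at half the most. Time passes only in rows, so rows that repeat a pose let the fingers close. It gives the time, the measured TCP pose, the force and the opening at its end, in the units of the state.
- robot.state(): the state, without advancing time (a new reading comes with each control period).
- robot.camera(name): name is "scene" or "side" or "wrist"; returns a dict with "image" (480x640x3 uint8, red, green, blue), "depth" (480x640 float32, m along the optical axis (not along the pixel's ray), 0 where there is no reading), "fx", "fy", "cx", "cy" (pixels), "rvec" (rotation vector, rad) and "tvec" (3), from world to camera coordinates, as OpenCV has them. Camera axes: x right, y down, z forward; pixel columns grow to the right and rows downward; lengths in m; the calibration is good to about 2 mm. The wrist camera is an equidistant fisheye: a pixel r from the principal point sees the ray r / f radians off the axis. A picture is of the moment at which its call begins.
- robot.close_job(): hands the job in, once; it reports no verdict.
Trained networks look in a picture, given as the dict that the camera call returned (one of the last four; its "shot" number tells which), for a name from the list of things; names that differ only in an ending like _2 or _b are one class to them, and where a whole thing is asked for, a point or a joint stands for the part that bears it (a point fixed in the world has none). Each returns a list of dicts, best first, with "confidence" (0 to 1); they miss things now and then, are a little off and sometimes report something else, mostly with a low value. They report only what shows in the picture. A call takes as long as a camera call. They do not tell look-alikes from the thing itself.
- robot.regions_of(thing, picture): "pixels" (480x640 bool, what is visible of it) and "at" ([row, column] in pixels, amid what is visible of it).
The state is a dict: "t": time; "joint_pos": joint angles; "dq": joint speeds; "tau": joint torques, N m; "ee_pos": TCP position; "eef_rot": TCP orientation; "force": force on the tool from outside, world axes, zero at the start; "torque": the same for the moment, N m; "width": finger opening in m.
Only numpy, scipy, OpenCV 4.12 (cv2) and the standard library are available. Lean on these libraries where they do the work, as an engineer would, in place of code of your own. Each camera call takes 0.05 s, during which the arm holds its last target.

## Working session

There is one attempt and no reset: what is moved stays moved. The work goes in short steps, Python scripts to look and compute and a tool call to move; the robot and the scene stay as the last step left them, time stands still between calls to the robot, and variables do not carry over. Pictures are saved under pics/ and viewed, and the job is handed in when it is done.

Besides the shell and the picture viewer there is one more tool, called after "Call:" by a JSON object that holds its "api" and its "payload", one argument or row to a line. move_arm: Moves the arm, as the interface text tells. Its arguments: {"type":"object","properties":{"increments":{"type":"array"}},"required":["increments"]}

```bash
ls; mkdir -p pics; python3 - <<'E'
from cell import robot
import cv2,numpy as np,pickle
s=robot.state();print(s)
for n in ["scene","side"]:
    c=robot.camera(n); print(n,c["fx"],c["fy"],c["cx"],c["cy"],c["rvec"],c["tvec"],c["shot"])
    cv2.imwrite(f"pics/{n}0.png",c["image"][:,:,::-1]); pickle.dump(c,open(f"{n}0.pkl","wb"))
E
```

```text
pics
{'t': 0.0, 'joint_pos': array([-1.37269434e+00,  9.18503384e-02,  1.23186330e+00, -2.66459602e-05,
        1.81983542e+00, -5.66968291e-02]), 'dq': array([-6.83817851e-04, -1.71654001e-03,  1.57562077e-03, -5.98144314e-04,
        2.80816117e-04,  5.69206735e-05]), 'tau': array([-3.00056499e-04, -4.46443605e+01, -4.06446362e+01,  6.98694144e-02,
        2.92796904e-02, -1.19236352e-04]), 'ee_pos': array([ 0.15116145, -0.58032996,  0.22152476]), 'eef_rot': array([-3.11419954e+00, -3.98897331e-01,  2.57409265e-04]), 'force': array([-0.20992286, -0.11199196, -0.98121786]), 'torque': array([ 0.01112067, -0.00515059, -0.02129129]), 'width': 0.08788118108832153}
scene 601.1582476441882 601.1582476441882 313.4974539458715 240.0172058004032 [ 0.75922873 -2.77867381  0.83148066] [0.39788668 0.35161909 0.9897497 ] 1
side 600.998665691771 600.998665691771 314.7195366323251 231.02739989462523 [ 2.45025814 -0.63044255  0.20559231] [-0.56277167  0.16747969  0.86467728] 2
```

View pics/scene0.png

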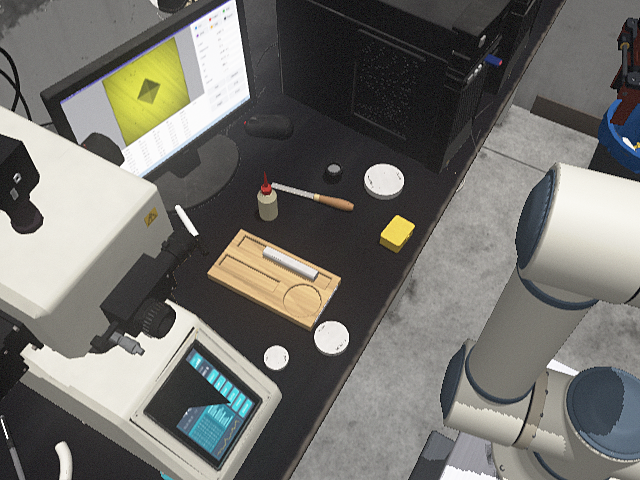

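View pics/side0.png

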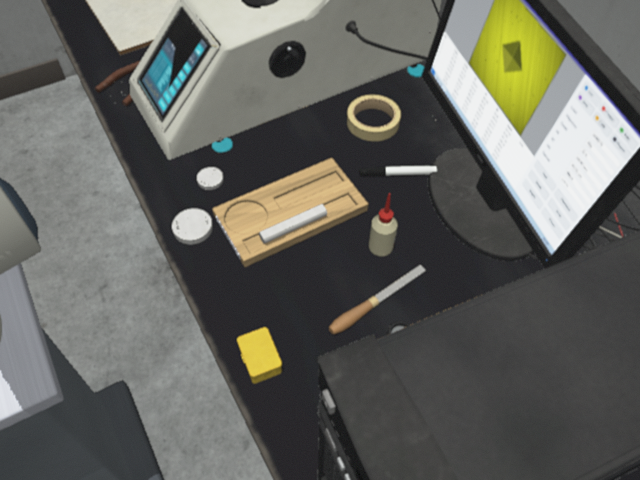

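The scene view shows three white discs: (384,181), (332,338) and (276,357). The tray is at about (275,278) with the bar in its long pocket, the file at (315,195), the bottle at (267,202), the box at (397,233) and the loupe at (333,172). Next I'll measure them.

```bash
cat > h.py <<'E'
import numpy as np,cv2
from cell import robot
def Rt(c): return cv2.Rodrigues(np.array(c["rvec"],float))[0],np.array(c["tvec"],float)
def rays(c,uv):
    uv=np.atleast_2d(uv).astype(float); x=(uv[:,0]-c["cx"])/c["fx"]; y=(uv[:,1]-c["cy"])/c["fy"]
    if c.get("name_")=="wrist":
        r=np.hypot(x,y); k=np.where(r>1e-9,np.sin(r)/np.maximum(r,1e-9),1); d=np.c_[x*k,y*k,np.cos(r)]
    else: d=np.c_[x,y,np.ones(len(x))]
    R,t=Rt(c); return -R.T@t, d@R
def onplane(c,uv,z):
    o,d=rays(c,uv); s=(z-o[2])/d[:,2]; return o+d*s[:,None]
def depthpts(c,mask):
    v,u=np.nonzero(mask&(c["depth"]>0)); o,d=rays(c,np.c_[u,v]); R,t=Rt(c)
    dz=d@R[2]; return o+d*(c["depth"][v,u]/dz)[:,None]
def project(c,P):
    R,t=Rt(c); p=np.atleast_2d(P)@R.T+t
    if c.get("name_")=="wrist":
        th=np.arctan2(np.hypot(p[:,0],p[:,1]),p[:,2]); ph=np.arctan2(p[:,1],p[:,0])
        return np.c_[c["cx"]+c["fx"]*th*np.cos(ph),c["cy"]+c["fy"]*th*np.sin(ph)]
    return np.c_[c["cx"]+c["fx"]*p[:,0]/p[:,2],c["cy"]+c["fy"]*p[:,1]/p[:,2]]
def cam(n):
    c=robot.camera(n); c["name_"]=n; return c
E
python3 - <<'E'
from h import *
np.set_printoptions(precision=4,suppress=True)
for n in ["scene","side"]:
    c=cam(n)
    for th in ["tray","bar_mid","file_mid","block_mid","bottle","bit_box","loupe"]:
        for r in robot.regions_of(th,c)[:4]:
            if r["confidence"]<0.3: continue
            P=depthpts(c,r["pixels"])
            if len(P)<10: print(n,th,"few");continue
            z=np.percentile(P[:,2],[5,50,95])
            top=P[(P[:,2]>z[2]-.006)]
            rect=cv2.minAreaRect((top[:,:2]*1000).astype(np.float32))
            print(n,th,round(r["confidence"],2),np.array(r["at"]),r["pixels"].sum(),"z",z,"med",np.median(P,0)[:2],"rect",np.round(rect[0],1),np.round(rect[1],1),round(rect[2],1))
E
```

```text
scene tray 0.8 [280.9 271.5] 6231 z [0.0095 0.0172 0.0222] med [ 0.5675 -0.0291] rect [572.  -38.5] [230.8 121. ] 0.9
scene bar_mid 0.73 [281.2 273.8] 6551 z [0.0073 0.017  0.0223] med [ 0.5686 -0.0301] rect [572.2 -38.5] [231.1 121. ] 0.9
scene bar_mid 0.7 [198.9 321.1] 618 z [-0.001   0.0088  0.0194] med [ 0.591 -0.249] rect [ 563.5 -256. ] [85.4 20.9] 5.3
scene bar_mid 0.68 [260.6 292.8] 732 z [0.014  0.0306 0.0348] med [ 0.5535 -0.0721] rect [557.8 -74.7] [114.8  21.1] 1.4
scene file_mid 0.85 [199.4 321.1] 611 z [-0.0007  0.0091  0.0195] med [ 0.5913 -0.2489] rect [ 599.8 -233.3] [166.   38.2] 29.9
scene block_mid 0.88 [358.9 278.5] 485 z [0.0042 0.0073 0.0105] med [0.483  0.0956] rect [483.5  94.5] [42.7 45.4] 31.8
scene block_mid 0.83 [341.  330.8] 1034 z [0.0001 0.011  0.0143] med [0.4168 0.0153] rect [417.1  13.1] [61.7 63.8] 30.2
scene block_mid 0.71 [180.6 382.8] 1145 z [0.0041 0.0151 0.0185] med [ 0.496  -0.3558] rect [ 497.6 -358.4] [84.9 86.3] 36.1
scene bottle 0.88 [201.8 266.2] 654 z [0.0045 0.057  0.1007] med [ 0.662  -0.1577] rect [ 668.1 -166.4] [5.9 6.3] 59.2
scene
[... 969 characters left out ...]
 [231.2 382.8] 1065 z [0.0073 0.0593 0.0997] med [ 0.6628 -0.1777] rect [ 669.6 -169.7] [6.3 6.8] 55.2
side bottle 0.69 [229.8 382.1] 1109 z [0.0036 0.0583 0.0996] med [ 0.6632 -0.1772] rect [ 669.6 -169.7] [6.3 6.8] 55.2
side bottle 0.35 [222.  293.5] 879 z [0.0228 0.0312 0.034 ] med [ 0.5579 -0.0808] rect [559.9 -77.9] [115.   19.7] 1.7
side bit_box 0.97 [357.6 259.1] 1609 z [0.0083 0.0264 0.0289] med [ 0.4148 -0.2542] rect [ 415. -250.] [65.2 47.3] 83.6
side loupe 0.67 [327.3 395.3] 157 z [0.0146 0.0296 0.0336] med [ 0.6014 -0.3106] rect [ 537.1 -368.1] [193.5  23. ] 40.2
side loupe 0.67 [206.5 285.9] 7852 z [0.0091 0.0174 0.0213] med [ 0.5701 -0.0396] rect [574.2 -38.8] [230.5 122.5] 0.8
```

The middle disc in size is the one at scene (332,338), about 64 mm across. The others measure about 44 and 86 mm. I'll confirm it in a crop, then bring the wrist camera over the tray.

```bash
cat >> h.py <<'E'
from scipy.spatial.transform import Rotation as Ro
np.set_printoptions(precision=4,suppress=True)
def go(pos,yaw):
    """shift/turn in tool axes from measured pose to tool-down with tool x at world yaw"""
    s=robot.state(); R0=Ro.from_rotvec(s["eef_rot"])
    Rt_=Ro.from_euler('z',yaw)*Ro.from_euler('x',np.pi)
    d=R0.inv().apply(np.array(pos)-s["ee_pos"])*1000; a=(R0.inv()*Rt_).as_rotvec()
    e=Ro.from_rotvec(s["eef_rot"])
    print("t",round(s["t"],2),"pos",s["ee_pos"],"xdir",e.apply([1,0,0]),"zdir",e.apply([0,0,1]),"F",s["force"],"w",round(s["width"],4))
    print("shift mm",np.round(d,1),"turn",np.round(a,4))
E
python3 - <<'E'
from h import *
import pickle
c=pickle.load(open("scene0.pkl","rb"))
cr=c["image"][300:400,240:390,::-1]
cv2.imwrite("pics/crop_disc.png",cv2.resize(cr,None,fx=4,fy=4,interpolation=cv2.INTER_CUBIC))
go([.50,-.05,.30],0)
E
```

```text
t 0.9 pos [ 0.1512 -0.5807  0.2227] xdir [ 0.9677  0.252  -0.    ] zdir [-0. -0. -1.] F [ 0.5281 -0.7517 -0.0926] w 0.088
shift mm [ 471.3 -425.6  -77.4] turn [0.     0.     0.2548]
```

View pics/crop_disc.png

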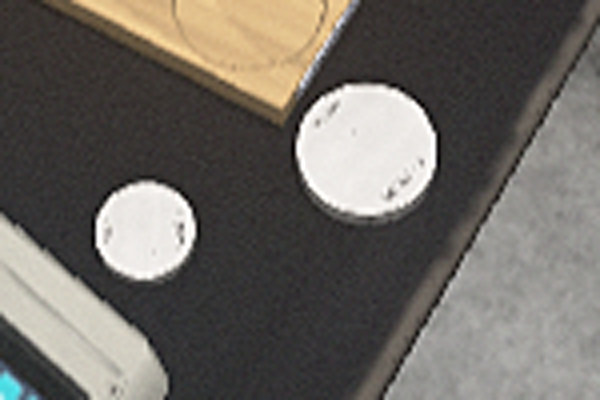

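The crop shows the 64 mm disc at crop (365,150), beside the tray's near edge, and the 44 mm one at (145,230). The larger of these two, which is the middle size overall, is the one to use. Moving over the tray now.

Call:
{"api": "move_arm", "payload": {
  "increments": [
    {"tx": 471,"ty": -426,"tz": -77,"az": 0.255},
    {"tx": 471,"ty": -426,"tz": -77,"az": 0.255},
    {"tx": 471,"ty": -426,"tz": -77,"az": 0.255},
    {"tx": 471,"ty": -426,"tz": -77,"az": 0.255},
    {"tx": 471,"ty": -426,"tz": -77,"az": 0.255}
  ]
}}

```text
invalid input at $.increments[0]: expected keys tx, ty, tz, ax, ay, az, hand
```

```bash
python3 -c "
from h import *
go([.50,-.05,.30],0)"
```

```text
t 0.9 pos [ 0.1512 -0.5807  0.2227] xdir [ 0.9677  0.252  -0.    ] zdir [-0. -0. -1.] F [ 0.5281 -0.7517 -0.0926] w 0.088
shift mm [ 471.3 -425.6  -77.4] turn [0.     0.     0.2548]
```

Call:
{"api": "move_arm", "payload": {
  "increments": [
    {"tx": 471,"ty": -426,"tz": -77,"ax": 0,"ay": 0,"az": 0.255,"hand": 0},
    {"tx": 471,"ty": -426,"tz": -77,"ax": 0,"ay": 0,"az": 0.255,"hand": 0},
    {"tx": 471,"ty": -426,"tz": -77,"ax": 0,"ay": 0,"az": 0.255,"hand": 0},
    {"tx": 471,"ty": -426,"tz": -77,"ax": 0,"ay": 0,"az": 0.255,"hand": 0},
    {"tx": 471,"ty": -426,"tz": -77,"ax": 0,"ay": 0,"az": 0.255,"hand": 0}
  ]
}}

```text
t: 1.52
ee_pos: [0.3221, -0.3195, 0.2607]
eef_rot: [3.141, -0.001, 0.001]
force: [0.5, 0.3, 0.5]
width: 0.0878
```

```bash
python3 -c "
from h import *
go([.50,-.05,.30],0)"
```

```text
t 1.52 pos [ 0.3221 -0.3195  0.2607] xdir [ 1.     -0.0006  0.0007] zdir [ 0.0007 -0.0006 -1.    ] F [0.5349 0.2743 0.5225] w 0.0878
shift mm [ 177.7 -269.6  -39.3] turn [ 0.0006 -0.0007 -0.0006]
```

Call:
{"api": "move_arm", "payload": {
  "increments": [
    {"tx": 178,"ty": -270,"tz": -39,"ax": 0,"ay": 0,"az": 0,"hand": 0},
    {"tx": 178,"ty": -270,"tz": -39,"ax": 0,"ay": 0,"az": 0,"hand": 0},
    {"tx": 178,"ty": -270,"tz": -39,"ax": 0,"ay": 0,"az": 0,"hand": 0},
    {"tx": 178,"ty": -270,"tz": -39,"ax": 0,"ay": 0,"az": 0,"hand": 0},
    {"tx": 178,"ty": -270,"tz": -39,"ax": 0,"ay": 0,"az": 0,"hand": 0}
  ]
}}

```text
t: 2.15
ee_pos: [0.493, -0.0603, 0.2982]
eef_rot: [3.141, -0.0, 0.001]
force: [-0.2, -0.4, -0.5]
width: 0.0875
```

```bash
python3 -c "
from h import *
import pickle
c=cam('wrist')
go([.50,-.05,.30],0)
pickle.dump(c,open('w1.pkl','wb'));cv2.imwrite('pics/w1.png',c['image'][:,:,::-1])
print(c['fx'],c['cx'],c['cy'],c['rvec'],c['tvec']);R,t=Rt(c);print(-R.T@t,R)
"
```

```text
t 2.2 pos [ 0.4957 -0.0543  0.2981] xdir [1.     0.0065 0.0024] zdir [ 0.0024  0.004  -1.    ] F [-3.3784  3.5733 -1.2657] w 0.0878
shift mm [ 4.3 -4.3 -1.9] turn [-0.004  -0.0024  0.0065]
371.64829954431775 323.3024585960066 230.23766078396918 [-2.0685  2.0726  0.2901] [-0.0596  0.4188  0.5989]
[ 0.568  -0.0597  0.4599] [[-0.0017 -1.      0.002 ]
 [-0.961   0.0022  0.2765]
 [-0.2765 -0.0015 -0.961 ]]
```

View pics/w1.png

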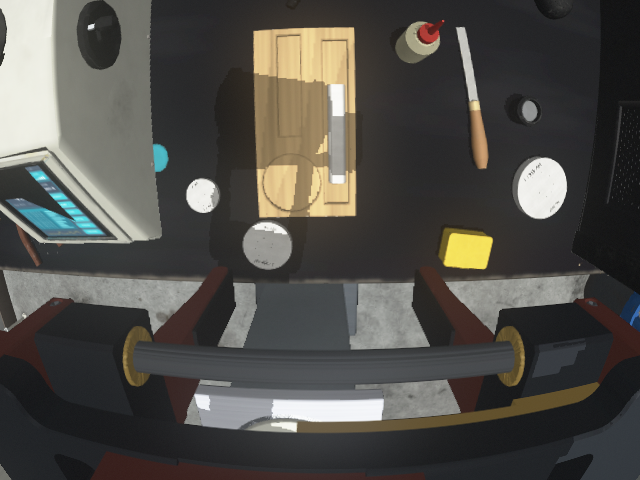

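The wrist view shows the tray at (303,120), the bar at (337,133), the round pocket at (291,183), the short pocket at (289,85), the block at (267,245) and the file running from (461,30) to (482,165). I'll settle, take a second wrist view and rectify all the views onto the tray's top plane.

Call:
{"api": "move_arm", "payload": {
  "increments": [
    {"tx": 0,"ty": -30,"tz": 80,"ax": 0,"ay": 0,"az": 0.0065,"hand": 0},
    {"tx": 0,"ty": -30,"tz": 80,"ax": 0,"ay": 0,"az": 0.0065,"hand": 0},
    {"tx": 0,"ty": -30,"tz": 80,"ax": 0,"ay": 0,"az": 0.0065,"hand": 0},
    {"tx": 0,"ty": -30,"tz": 80,"ax": 0,"ay": 0,"az": 0.0065,"hand": 0}
  ]
}}

```text
t: 2.7
ee_pos: [0.4927, -0.0327, 0.2193]
eef_rot: [3.141, -0.011, 0.004]
force: [0.1, 0.4, -0.2]
width: 0.0878
```

```bash
cat >> h.py <<'E'
def ortho(c,x0,x1,y0,y1,z,s=3):
    # image: rows = x decreasing (far at top), cols = y decreasing (left at left); s px/mm
    H=int((x1-x0)*1000*s);W=int((y1-y0)*1000*s)
    jj,ii=np.meshgrid(np.arange(W),np.arange(H))
    P=np.c_[(x1-ii/s/1000).ravel(),(y1-jj/s/1000).ravel(),np.full(H*W,z)]
    uv=project(c,P).astype(np.float32).reshape(H,W,2)
    return cv2.remap(c["image"],uv[...,0],uv[...,1],cv2.INTER_CUBIC)[:,:,::-1]
E
python3 -c "
from h import *
import pickle
c=cam('wrist')
go([.50,-.05,.30],0)
pickle.dump(c,open('w2.pkl','wb'))
s=cam('scene');d=cam('side')
pickle.dump((s,d),open('sd2.pkl','wb'))
w1=pickle.load(open('w1.pkl','rb'))
s0=pickle.load(open('scene0.pkl','rb'));d0=pickle.load(open('side0.pkl','rb'))
im=[]
for k in (c,w1,s0,d0):
    o=ortho(k,.445,.695,-.11,.03,.021,2).copy()
    for g in range(0,500,100): cv2.line(o,(0,g),(8,g),(0,0,255),1)
    im.append(o[:, :])
o=np.hstack(im); print(o.shape)
cv2.imwrite('pics/orth1.png',cv2.resize(o,(800,int(o.shape[0]*800/o.shape[1]))))
cv2.imwrite('pics/orth_w2.png',ortho(c,.445,.695,-.11,.03,.021,2.4))
"
```

```text
t 2.75 pos [ 0.4929 -0.0329  0.2197] xdir [ 1.     -0.0074  0.0031] zdir [ 0.0031 -0.0006 -1.    ] F [ 0.8444 -0.5721  0.0699] w 0.0882
shift mm [  7.5  17.1 -80.2] turn [ 0.0006 -0.0031 -0.0074]
(499, 1120, 3)
```

View pics/orth1.png

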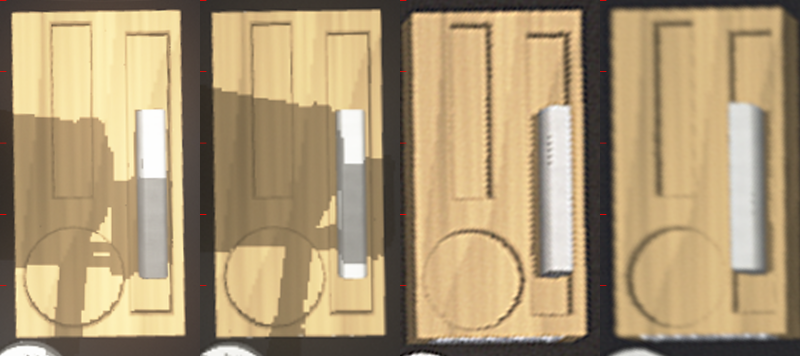

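View pics/orth_w2.png

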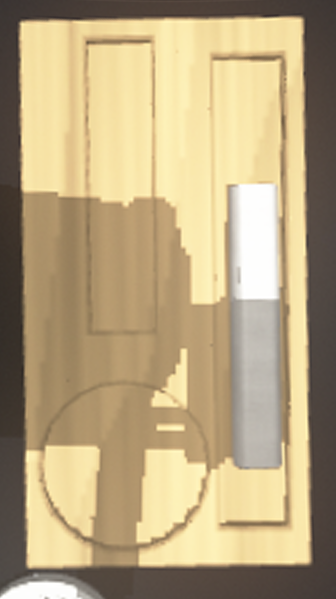

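```bash
python3 -c "
from h import *
go([.559,-.0755,.06],0.0125)"
```

```text
t 2.85 pos [ 0.4928 -0.0329  0.2195] xdir [ 1.     -0.0076  0.0029] zdir [ 0.0029 -0.0005 -1.    ] F [-0.1198 -0.8253  0.4211] w 0.0883
shift mm [ 66.   42.  159.7] turn [ 0.0005 -0.0029 -0.0201]
```

The rectified wrist view (2.4 px/mm) gives:

| Feature | Pixel | World position (m) |
|---|---|---|
| Tray centre | (165,292) | (0.573, -0.039), yaw +0.0136 rad |
| Short pocket | (122,186) | (0.6175, -0.0208) |
| Round pocket | (125,465) | (0.501, -0.022) |
| Long pocket | (250,290) | (0.574, -0.074) |
| Bar | (254,325) | (0.559, -0.0755) |

The depth readings from the scene and side cameras agree within about 1 mm. Next I'll approach the bar.

Call:
{"api": "move_arm", "payload": {
  "increments": [
    {"tx": 66,"ty": 42,"tz": 60,"ax": 0,"ay": -0.003,"az": -0.02,"hand": 0.4},
    {"tx": 66,"ty": 42,"tz": 120,"ax": 0,"ay": -0.003,"az": -0.02,"hand": 0.4},
    {"tx": 66,"ty": 42,"tz": 160,"ax": 0,"ay": -0.003,"az": -0.02,"hand": 0.4},
    {"tx": 66,"ty": 42,"tz": 160,"ax": 0,"ay": -0.003,"az": -0.02,"hand": 0.4},
    {"tx": 66,"ty": 42,"tz": 160,"ax": 0,"ay": -0.003,"az": -0.02,"hand": 0.4}
  ]
}}

```text
t: 3.48
ee_pos: [0.5591, -0.0751, 0.0607]
eef_rot: [3.141, 0.02, 0.0]
force: [-0.2, 0.9, 0.8]
width: 0.0528
```

```bash
python3 -c "
from h import *
c=cam('wrist')
go([.559,-.0755,.0225],0.0125)
cv2.imwrite('pics/w3.png',c['image'][:,:,::-1])"
```

```text
t 3.52 pos [ 0.5598 -0.0751  0.0619] xdir [0.9999 0.0132 0.0026] zdir [ 0.0026 -0.001  -1.    ] F [ 0.0272 -0.3541  0.759 ] w 0.0528
shift mm [-0.9  0.4 39.4] turn [ 0.0011 -0.0026  0.0007]
```

View pics/w3.png

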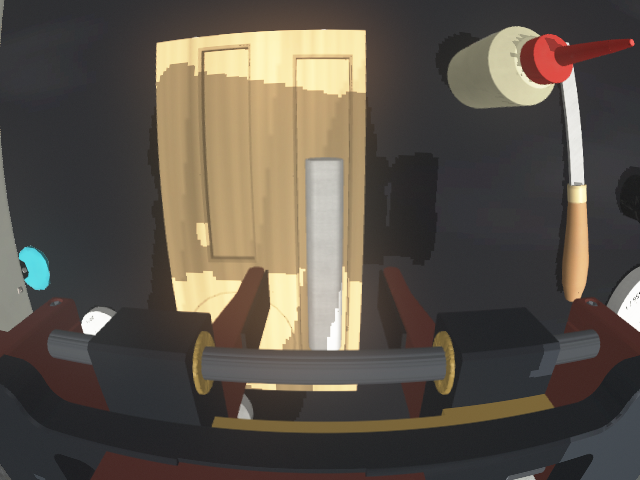

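The bar at (325,250) is centred between the fingers at (255,300) and (395,300). Going down.

Call:
{"api": "move_arm", "payload": {
  "increments": [
    {"tx": 0,"ty": 0,"tz": 20,"ax": 0,"ay": -0.003,"az": 0,"hand": 0.4},
    {"tx": 0,"ty": 0,"tz": 36,"ax": 0,"ay": -0.003,"az": 0,"hand": 0.4},
    {"tx": 0,"ty": 0,"tz": 37,"ax": 0,"ay": -0.003,"az": 0,"hand": 0.4},
    {"tx": 0,"ty": 0,"tz": 37,"ax": 0,"ay": -0.003,"az": 0,"hand": 0.4}
  ]
}}

```text
t: 4.03
ee_pos: [0.559, -0.0749, 0.0214]
eef_rot: [3.141, 0.021, -0.004]
force: [2.5, -0.7, 3.9]
width: 0.0523
```

```bash
python3 -c "
from h import *
go([.559,-.0755,.0225],0.0125)"
```

```text
t 4.03 pos [ 0.559  -0.0749  0.0214] xdir [ 0.9999  0.0132 -0.0029] zdir [-0.0029 -0.0006 -1.    ] F [ 2.5298 -0.712   3.8876] w 0.0523
shift mm [ 0.   0.6 -1.1] turn [0.0006 0.0029 0.0007]
```

Call:
{"api": "move_arm", "payload": {
  "increments": [
    {"tx": 0,"ty": 0.5,"tz": -1,"ax": 0,"ay": 0,"az": 0,"hand": 0.4},
    {"tx": 0,"ty": 0.5,"tz": -1,"ax": 0,"ay": 0,"az": 0,"hand": 1},
    {"tx": 0,"ty": 0.5,"tz": -1,"ax": 0,"ay": 0,"az": 0,"hand": 1},
    {"tx": 0,"ty": 0.5,"tz": -1,"ax": 0,"ay": 0,"az": 0,"hand": 1},
    {"tx": 0,"ty": 0.5,"tz": -1,"ax": 0,"ay": 0,"az": 0,"hand": 1}
  ]
}}

```text
t: 4.65
ee_pos: [0.5576, -0.0754, 0.0213]
eef_rot: [3.141, 0.021, -0.01]
force: [0.3, -0.2, 0.9]
width: 0.0212
```

```bash
python3 -c "
from h import *
go([.559,-.0755,.0225],0.0125)"
```

```text
t 4.65 pos [ 0.5576 -0.0754  0.0213] xdir [ 0.9999  0.0132 -0.0066] zdir [-0.0066 -0.0004 -1.    ] F [ 0.3304 -0.1685  0.9103] w 0.0212
shift mm [ 1.3  0.1 -1.2] turn [0.0003 0.0066 0.0007]
```

Call:
{"api": "move_arm", "payload": {
  "increments": [
    {"tx": 0,"ty": 0,"tz": -15,"ax": 0,"ay": 0,"az": 0,"hand": 1},
    {"tx": 0,"ty": 0,"tz": -40,"ax": 0,"ay": 0,"az": 0,"hand": 1},
    {"tx": 0,"ty": 0,"tz": -40,"ax": 0,"ay": 0,"az": 0,"hand": 1},
    {"tx": 0,"ty": 0,"tz": -40,"ax": 0,"ay": 0,"az": 0,"hand": 1}
  ]
}}

```text
t: 5.15
ee_pos: [0.5577, -0.0751, 0.0609]
eef_rot: [-3.141, -0.021, 0.011]
force: [-0.6, -1.1, -3.9]
width: 0.0215
```

```bash
python3 -c "
from h import *
c=cam('wrist')
go([.6175,-.0208,.06],0.0136)
cv2.imwrite('pics/w4.png',c['image'][:,:,::-1])
s=cam('scene');cv2.imwrite('pics/s4.png',s['image'][:,:,::-1])"
```

```text
t 5.2 pos [ 0.5574 -0.0751  0.0604] xdir [ 0.9999  0.0133 -0.008 ] zdir [-0.008   0.0004 -1.    ] F [-0.4813 -0.6074 -3.513 ] w 0.0213
shift mm [ 60.8 -53.5  -0.1] turn [-0.0005  0.008  -0.0003]
```

View pics/w4.png

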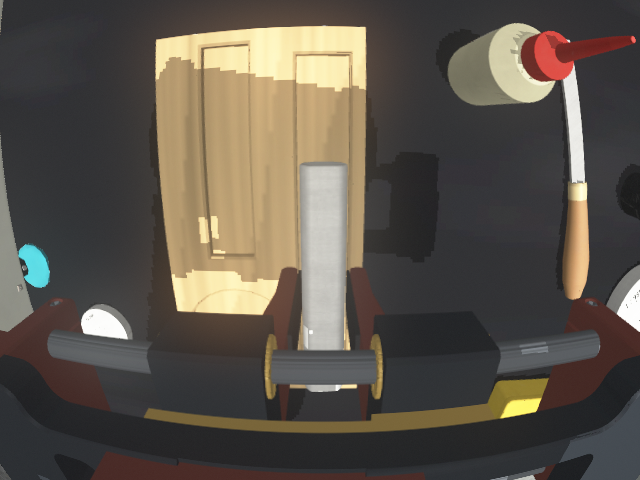

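View pics/s4.png

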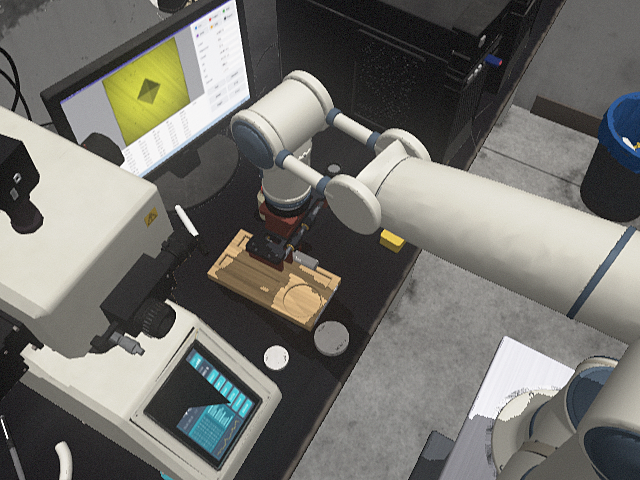

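The bar is held, spanning (324,163) to (322,388) in the wrist view, and the force reading of -3.5 N agrees with its weight. I'll check its pose in the hand.

```bash
python3 -c "
from h import *
c=cam('wrist')
for z in (.06,.064,.075):
  print(z,onplane(c,[[324,163],[301,166],[347,166],[322,388],[301,300],[346,300]],z)[:,:2])
print(project(c,[[.559+.0575,-.0755,.075],[.559-.0575,-.0755,.075],[.559+.0575,-.0755,.053],[.559-.0575,-.0755,.053]]))
r=robot.regions_of('bar_mid',c)
for k in r[:2]:
  P=depthpts(c,k['pixels']); print(k['confidence'],k['at'],len(P))
  if len(P)>20:
    for a in np.arange(.49,.63,.01):
      m=(abs(P[:,0]-a)<.005)&(P[:,2]>.055)
      if m.sum()>8: print(a,m.sum(),np.median(P[m],0),P[m][:,2].max())
"
```

```text
0.06 [[ 0.6162 -0.0742]
 [ 0.6148 -0.0642]
 [ 0.615  -0.0842]
 [ 0.4942 -0.0746]
 [ 0.5503 -0.0638]
 [ 0.5505 -0.0857]]
0.064 [[ 0.6166 -0.0742]
 [ 0.6153 -0.0645]
 [ 0.6155 -0.084 ]
 [ 0.4976 -0.0746]
 [ 0.5524 -0.0641]
 [ 0.5526 -0.0854]]
0.075 [[ 0.6178 -0.0741]
 [ 0.6166 -0.0651]
 [ 0.6168 -0.0832]
 [ 0.5072 -0.0745]
 [ 0.5581 -0.0647]
 [ 0.5583 -0.0846]]
[[327.4011 166.4172]
 [323.826  396.0935]
 [326.8198 160.7301]
 [323.7366 370.4185]]
0.86 [254.6, 326.0] 8429
0.5 105 [ 0.5038 -0.0735  0.0717] 0.07320221051704304
0.51 72 [ 0.5057 -0.074   0.072 ] 0.07338672370475768
0.53 403 [ 0.532  -0.0752  0.0716] 0.07345291283662636
0.54 729 [ 0.5402 -0.0746  0.0716] 0.0737890864678521
0.55 811 [ 0.5501 -0.0746  0.0716] 0.07404451271287904
0.56 850 [ 0.56   -0.0748  0.0716] 0.07358842603893848
0.5700000000000001 908 [ 0.5701 -0.0743  0.0716] 0.07341338914421844
0.5800000000000001 973 [ 0.5801 -0.0742  0.0716] 0.15619924497920656
0.5900000000000001 1023 [ 0.59   -0.0745  0.0715] 0.07360747508068566
0.6000000000000001 1107 [ 0.6001 -0.0739  0.0716] 0.0743958614236972
0.6100000000000001 1119 [ 0.6101 -0.0738  0.0716] 0.07400365129115075
0.6200000000000001 323 [ 0.6163 -0.0742  0.0706] 0.07374029914543906
0.31 [145.9, 245.5] 48771
```

The bar hangs level, with its top at 0.0735 m all along and its centre about 2 mm ahead of the TCP. Moving over the short pocket.

Call:
{"api": "move_arm", "payload": {
  "increments": [
    {"tx": 30,"ty": -27,"tz": 0,"ax": 0,"ay": 0.008,"az": 0,"hand": 1},
    {"tx": 59,"ty": -53,"tz": 0,"ax": 0,"ay": 0.008,"az": 0,"hand": 1},
    {"tx": 59,"ty": -53,"tz": 15,"ax": 0,"ay": 0.008,"az": 0,"hand": 1},
    {"tx": 59,"ty": -53,"tz": 20,"ax": 0,"ay": 0.008,"az": 0,"hand": 1},
    {"tx": 59,"ty": -53,"tz": 20,"ax": 0,"ay": 0.008,"az": 0,"hand": 1}
  ]
}}

```text
t: 5.98
ee_pos: [0.615, -0.0221, 0.04]
eef_rot: [-3.142, -0.02, 0.001]
force: [-0.1, 0.7, -2.3]
width: 0.0213
```

```bash
python3 -c "
from h import *
c=cam('wrist')
go([.6157,-.021,.035],0.0136)
cv2.imwrite('pics/w5.png',c['image'][:,:,::-1])
o=ortho(c,.53,.70,-.10,.03,.021,4); cv2.imwrite('pics/o5.png',o[:600])
d=cam('side');cv2.imwrite('pics/d5.png',cv2.resize(d['image'][140:280,190:400,::-1],None,fx=3.5,fy=3.5,interpolation=cv2.INTER_CUBIC))"
```

```text
t 6.03 pos [ 0.6155 -0.0221  0.0409] xdir [0.9999 0.0124 0.0009] zdir [ 0.0009 -0.     -1.    ] F [ 0.0335 -0.859  -3.0496] w 0.0209
shift mm [ 0.2 -1.1  5.9] turn [ 0.     -0.0009 -0.0012]
```

View pics/o5.png

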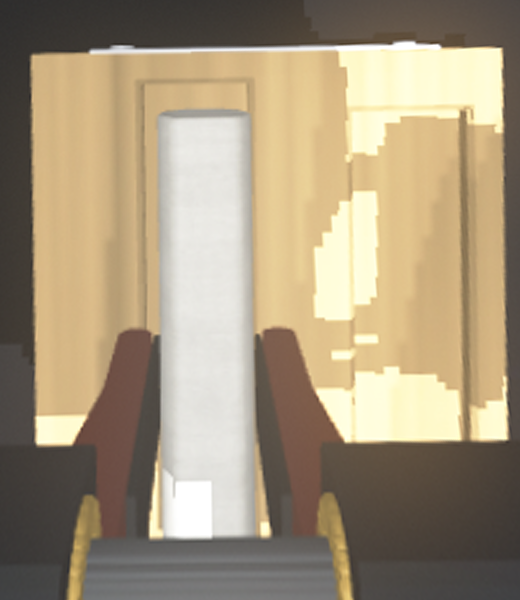

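View pics/d5.png

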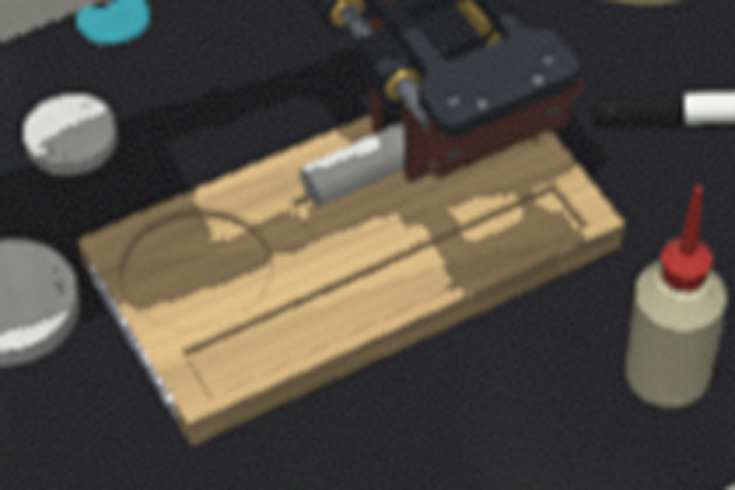

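```bash
python3 -c "
from h import *
c=cam('wrist')
s=robot.state();print(s['ee_pos']); R,t=Rt(c);print('cam',-R.T@t)
a=ortho(c,.63,.69,-.05,.015,.021,8)
b=ortho(c,.63,.69,-.05,.015,.045,8)
cv2.imwrite('pics/o6a.png',a);cv2.imwrite('pics/o6b.png',b)"
```

```text
[ 0.6162 -0.0221  0.0419]
cam [ 0.6907 -0.0206  0.2032]
```

View pics/o6a.png

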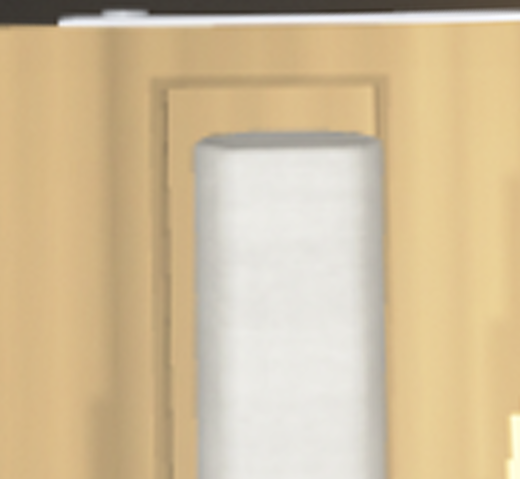

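View pics/o6b.png

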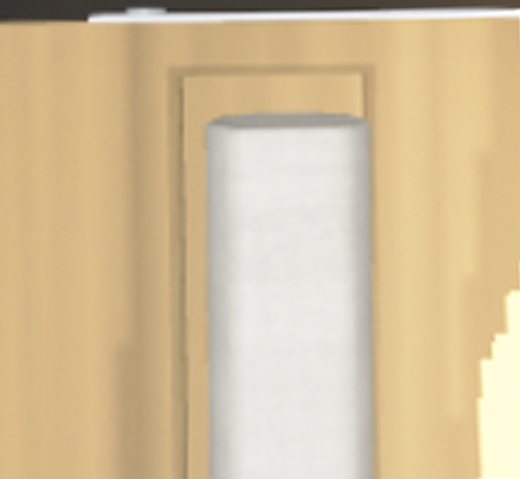

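The bar needs to move 2.2 mm left to centre in the pocket, since its far end is at y = -0.0211 and the pocket's is at -0.0189. In x it already fits.

Call:
{"api": "move_arm", "payload": {
  "increments": [
    {"tx": -0.5,"ty": -2.2,"tz": 0,"ax": 0,"ay": -0.001,"az": -0.001,"hand": 1},
    {"tx": -0.5,"ty": -2.2,"tz": 6,"ax": 0,"ay": -0.001,"az": -0.001,"hand": 1},
    {"tx": -0.5,"ty": -2.2,"tz": 12,"ax": 0,"ay": -0.001,"az": -0.001,"hand": 1},
    {"tx": -0.5,"ty": -2.2,"tz": 17,"ax": 0,"ay": -0.001,"az": -0.001,"hand": 1},
    {"tx": -0.5,"ty": -2.2,"tz": 17,"ax": 0,"ay": -0.001,"az": -0.001,"hand": 1}
  ]
}}

```text
t: 6.75
ee_pos: [0.6153, -0.0192, 0.0233]
eef_rot: [-3.141, -0.023, 0.001]
force: [0.6, 0.3, -2.1]
width: 0.0211
```

```bash
python3 -c "
from h import *
c=cam('wrist')
go([.6157,-.0199,.022],0.0136)
cv2.imwrite('pics/o7.png',ortho(c,.59,.69,-.05,.015,.021,6))"
```

```text
t 6.8 pos [ 0.6156 -0.0192  0.0238] xdir [0.9999 0.0143 0.0002] zdir [ 0.0002  0.0001 -1.    ] F [-0.5925 -0.7202 -3.6036] w 0.0211
shift mm [0.1 0.7 1.8] turn [-0.0001 -0.0002  0.0007]
```

View pics/o7.png

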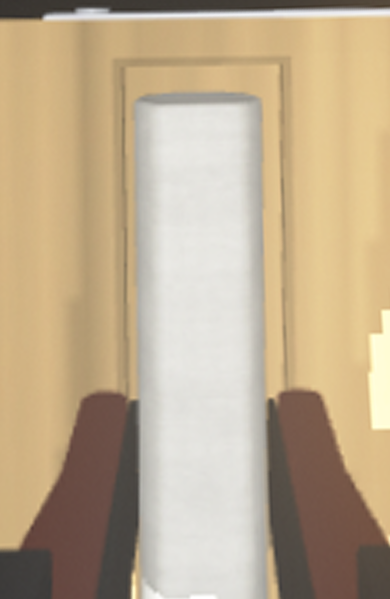

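Call:
{"api": "move_arm", "payload": {
  "increments": [
    {"tx": 0,"ty": 0.6,"tz": 1,"ax": 0,"ay": 0,"az": 0,"hand": 1},
    {"tx": 0,"ty": 0.6,"tz": 2,"ax": 0,"ay": 0,"az": 0,"hand": 1},
    {"tx": 0,"ty": 0.6,"tz": 2,"ax": 0,"ay": 0,"az": 0,"hand": 1}
  ]
}}

```text
t: 7.18
ee_pos: [0.6158, -0.0199, 0.0223]
eef_rot: [-3.142, -0.022, -0.002]
force: [-0.7, -0.4, -2.5]
width: 0.0216
```

```bash
python3 -c "
from h import *
go([.6157,-.0199,.022],0.0136)"
```

```text
t 7.17 pos [ 0.6158 -0.0199  0.0223] xdir [0.9999 0.0143 0.001 ] zdir [ 0.001  0.    -1.   ] F [-0.6877 -0.3654 -2.4796] w 0.0216
shift mm [-0.1  0.   0.3] turn [-0.     -0.001   0.0007]
```

Call:
{"api": "move_arm", "payload": {
  "increments": [
    {"tx": 0,"ty": 0,"tz": 0.7,"ax": 0,"ay": 0,"az": 0,"hand": 1},
    {"tx": 0,"ty": 0,"tz": 0.7,"ax": 0,"ay": 0,"az": 0,"hand": 0.5},
    {"tx": 0,"ty": 0,"tz": 0.3,"ax": 0,"ay": 0,"az": 0,"hand": 0.5},
    {"tx": 0,"ty": 0,"tz": 0,"ax": 0,"ay": 0,"az": 0,"hand": 0.5},
    {"tx": 0,"ty": 0,"tz": -50,"ax": 0,"ay": 0,"az": 0,"hand": 0.5}
  ]
}}

```text
t: 7.8
ee_pos: [0.6128, -0.0196, 0.0678]
eef_rot: [-3.141, -0.022, 0.013]
force: [1.5, -0.1, 0.7]
width: 0.0436
```

```bash
python3 -c "
from h import *
go([.585,-.256,.18],0.08)"
```

```text
t 7.8 pos [ 0.6128 -0.0196  0.0678] xdir [ 0.9999  0.0143 -0.0085] zdir [-0.0085  0.0009 -1.    ] F [ 1.48   -0.1076  0.6535] w 0.0436
shift mm [ -32.2  235.9 -112.1] turn [-0.0013  0.0084 -0.0657]
```

Call:
{"api": "move_arm", "payload": {
  "increments": [
    {"tx": -30,"ty": 0,"tz": -60,"ax": 0,"ay": 0.008,"az": 0,"hand": 0.5},
    {"tx": -70,"ty": 0,"tz": -110,"ax": 0,"ay": 0.008,"az": 0,"hand": 0.5},
    {"tx": -110,"ty": 20,"tz": -150,"ax": 0,"ay": 0.008,"az": 0,"hand": 0.5},
    {"tx": -110,"ty": 60,"tz": -150,"ax": 0,"ay": 0.008,"az": 0,"hand": 0.5},
    {"tx": -110,"ty": 110,"tz": -150,"ax": 0,"ay": 0.008,"az": 0,"hand": 0.5}
  ]
}}

```text
t: 8.43
ee_pos: [0.5073, -0.132, 0.2245]
eef_rot: [3.14, 0.025, 0.021]
force: [0.2, -0.0, 0.4]
width: 0.0438
```

```bash
python3 -c "
from h import *
c=cam('wrist')
go([.50,-.24,.22],0)
cv2.imwrite('pics/w8.png',c['image'][:,:,::-1])
P=depthpts(c,robot.regions_of('bar_mid',c)[0]['pixels']); print(np.median(P,0),np.percentile(P[:,2],95))"
```

```text
t 8.47 pos [ 0.5066 -0.1378  0.223 ] xdir [0.9999 0.0108 0.0104] zdir [ 0.0105 -0.0044 -0.9999] F [-1.5982 -3.5133 -1.1521] w 0.044
shift mm [ -7.8 102.1   3.4] turn [ 0.0045 -0.0104  0.0108]
[ 0.6168 -0.0221  0.0324] 0.03404822129313398
```

View pics/w8.png

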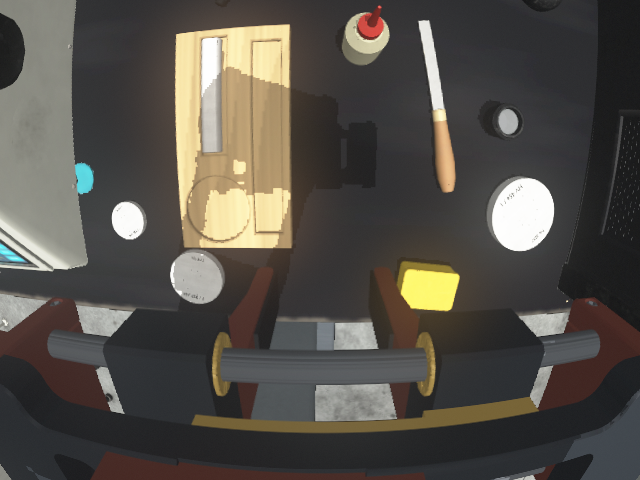

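The bar now lies in the short pocket at (211,95), with its top at 0.034 m as it was before. The file runs from (425,22) to (447,190), with the loupe at (508,121) and the bottle at (367,35). Moving over the file.

Call:
{"api": "move_arm", "payload": {
  "increments": [
    {"tx": -8,"ty": 60,"tz": 3,"ax": 0,"ay": -0.005,"az": 0.01,"hand": 0.5},
    {"tx": -8,"ty": 102,"tz": 3,"ax": 0,"ay": -0.005,"az": 0.01,"hand": 0.5},
    {"tx": -8,"ty": 102,"tz": 3,"ax": 0,"ay": -0.005,"az": 0.01,"hand": 0.5},
    {"tx": -8,"ty": 102,"tz": 3,"ax": 0,"ay": -0.005,"az": 0.01,"hand": 0.5}
  ]
}}

```text
t: 9.02
ee_pos: [0.5008, -0.2326, 0.2192]
eef_rot: [-3.141, -0.007, -0.006]
force: [-0.9, 0.4, 0.0]
width: 0.0442
```

```bash
python3 -c "
from h import *
import pickle
c=cam('wrist')
go([.50,-.24,.22],0)
pickle.dump(c,open('w9.pkl','wb'))
cv2.imwrite('pics/o9.png',ortho(c,.50,.72,-.345,-.14,.010,2.7))
r=robot.regions_of('file_mid',c)[0]
P=depthpts(c,r['pixels']);h=P[(P[:,2]>.012)&(P[:,2]<.03)];b=P[(P[:,2]<.009)]
print(r['confidence'],cv2.minAreaRect((h[:,:2]*1000).astype(np.float32)),np.percentile(h[:,2],[50,95,99]))
for a in np.arange(.5,.72,.01):
  m=abs(P[:,0]-a)<.004
  if m.sum()>5: print(round(a,3),P[m][:,1].min(),P[m][:,1].max(),P[m][:,1].mean(),np.percentile(P[m][:,2],[10,90]))
"
```

```text
t 9.07 pos [ 0.501  -0.2323  0.2193] xdir [1.     0.0054 0.0044] zdir [ 0.0044  0.0006 -1.    ] F [ 0.1101 -0.1247 -0.7588] w 0.0442
shift mm [-1.   7.7 -0.7] turn [-0.0006 -0.0044  0.0054]
0.73 ((565.3584594726562, -256.2225341796875), (86.96470642089844, 20.121793746948242), 10.159749984741211) [0.0167 0.0206 0.0213]
0.52 -0.26772933738801247 -0.2567261624821021 -0.2610294543492208 [0.0013 0.018 ]
0.53 -0.2698168842814875 -0.2518092434391729 -0.2616909199729406 [0.0143 0.0199]
0.54 -0.27060617866742565 -0.24971952617072815 -0.2600582595865752 [0.0148 0.0209]
0.55 -0.2692277563964668 -0.24865755730610684 -0.2585730689190977 [0.0151 0.0206]
0.56 -0.2673212840488546 -0.24938287222310146 -0.2576308427467328 [0.0152 0.0197]
0.57 -0.26545570616066827 -0.24752290101314592 -0.25614560232949657 [0.0135 0.0181]
0.58 -0.2611960246846492 -0.2456536669961807 -0.2534203866320076 [0.0118 0.0172]
0.59 -0.26038512269107983 -0.24483463035568187 -0.25238228675594643 [0.0113 0.0156]
0.6 -0.2582940612698684 -0.2435440798155059 -0.25083334677097135 [0.0097 0.0147]
0.61 -0.25634577417328 -0.24348567368930749 -0.24945430583846095 [0.0068 0.0134]
0.62 -0.2543708298302905 -0.24153580364454344 -0.24830040733815414 [0.0064 0.0084]
0.63 -0.2538487298275115 -0.23947783336945588 -0.24662005340085336 [0.006  0.0081]
0.64 -0.2517603936332405 -0.23849324714825057 -0.24460185289666472 [0.0053 0.0076]
0.65 -0.2494319709313399 -0.23650302112003518 -0.2430743911275483 [0.0047 0.007 ]
0.66 -0.24840131305992202 -0.23548592138129057 -0.24184704378723088 [0.0041 0.0066]
0.67 -0.24647926496237824 -0.23347946755503207 -0.23999057866242413 [0.0038 0.0059]
0.68 -0.24453251340199858 -0.23246028380715644 -0.23833533721952244 [0.0029 0.005 ]
0.69 -0.24347759417019488 -0.23040457906367515 -0.2365957626070629 [0.0028 0.0047]
0.7 -0.24151496696246985 -0.22937122139181124 -0.23522260119822425 [0.0021 0.0043]
```

View pics/o9.png

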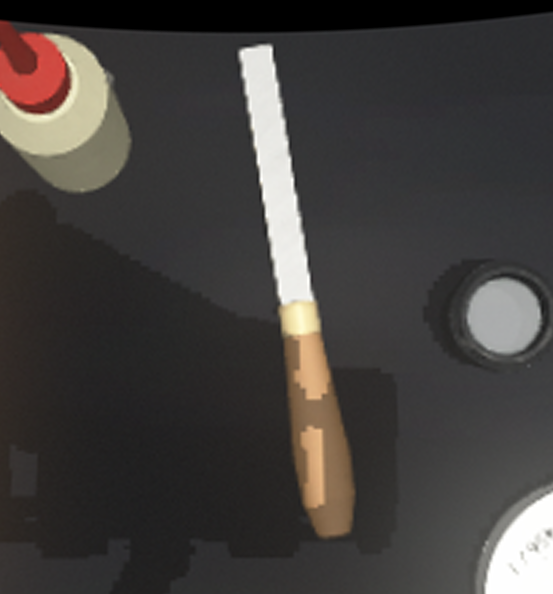

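The file has its tip at about (0.7035,-0.235), its handle end at about (0.520,-0.262) and a yaw of about 0.158 rad. The handle is 17.5 mm across near the centre of mass. I'll grasp at (0.5725,-0.2553).

```bash
python3 -c "
from h import *
go([.5725,-.2553,.05],0.158)"
```

```text
t 9.12 pos [ 0.501  -0.2322  0.2194] xdir [1.     0.0059 0.0045] zdir [ 0.0045  0.0004 -1.    ] F [-0.6671 -0.0029  0.2903] w 0.0435
shift mm [ 70.6  23.6 169.7] turn [-0.     -0.0045 -0.1521]
```

Call:
{"api": "move_arm", "payload": {
  "increments": [
    {"tx": 60,"ty": 23.5,"tz": 20,"ax": 0,"ay": -0.0045,"az": -0.152,"hand": 0.53},
    {"tx": 70.5,"ty": 23.5,"tz": 80,"ax": 0,"ay": -0.0045,"az": -0.152,"hand": 0.53},
    {"tx": 70.5,"ty": 23.5,"tz": 140,"ax": 0,"ay": -0.0045,"az": -0.152,"hand": 0.53},
    {"tx": 70.5,"ty": 23.5,"tz": 170,"ax": 0,"ay": -0.0045,"az": -0.152,"hand": 0.53},
    {"tx": 70.5,"ty": 23.5,"tz": 170,"ax": 0,"ay": -0.0045,"az": -0.152,"hand": 0.53}
  ]
}}

```text
t: 9.75
ee_pos: [0.5705, -0.2544, 0.0461]
eef_rot: [-3.128, -0.248, 0.009]
force: [-0.2, -1.0, 0.3]
width: 0.0415
```

```bash
python3 -c "
from h import *
c=cam('wrist')
go([.5725,-.2553,.007],0.158)
cv2.imwrite('pics/w10.png',c['image'][:,:,::-1])"
```

```text
t 9.8 pos [ 0.5719 -0.2554  0.0492] xdir [ 0.9876  0.1571 -0.0017] zdir [-0.0018  0.0006 -1.    ] F [0.6499 0.279  0.9352] w 0.0412
shift mm [ 0.7  0.  42.2] turn [-0.0008  0.0017 -0.0003]
```

View pics/w10.png

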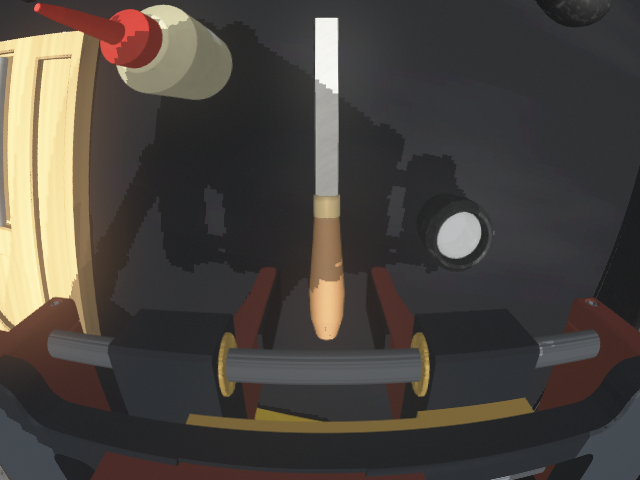

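The file lies straight along column 326, between the fingers at (265,290) and (385,290), and the loupe is clear at (458,233). Going down and gripping.

Call:
{"api": "move_arm", "payload": {
  "increments": [
    {"tx": 0.5,"ty": 0,"tz": 20,"ax": 0,"ay": 0,"az": 0,"hand": 0.53},
    {"tx": 0.5,"ty": 0,"tz": 40,"ax": 0,"ay": 0,"az": 0,"hand": 0.53},
    {"tx": 0.5,"ty": 0,"tz": 41,"ax": 0,"ay": 0,"az": 0,"hand": 0.53},
    {"tx": 0.5,"ty": 0,"tz": 41,"ax": 0,"ay": 0,"az": 0,"hand": 0.53}
  ]
}}

```text
t: 10.3
ee_pos: [0.5724, -0.2567, 0.0084]
eef_rot: [3.132, 0.245, -0.001]
force: [-0.2, -0.4, 0.2]
width: 0.0412
```

```bash
python3 -c "
from h import *
go([.5725,-.2553,.007],0.158)"
```

```text
t 10.3 pos [ 0.5724 -0.2567  0.0084] xdir [ 0.9878  0.1556 -0.0007] zdir [-0.0006 -0.0001 -1.    ] F [-0.1971 -0.4105  0.1693] w 0.0412
shift mm [ 0.3 -1.3  1.4] turn [ 0.      0.0007 -0.0018]
```

Call:
{"api": "move_arm", "payload": {
  "increments": [
    {"tx": 0,"ty": -1,"tz": 1.2,"ax": 0,"ay": 0,"az": 0,"hand": 0.53},
    {"tx": 0,"ty": -1,"tz": 1.2,"ax": 0,"ay": 0,"az": 0,"hand": 1},
    {"tx": 0,"ty": -1,"tz": 1.2,"ax": 0,"ay": 0,"az": 0,"hand": 1},
    {"tx": 0,"ty": -1,"tz": 1.2,"ax": 0,"ay": 0,"az": 0,"hand": 1},
    {"tx": 0,"ty": -1,"tz": 1.2,"ax": 0,"ay": 0,"az": 0,"hand": 1}
  ]
}}

```text
t: 10.92
ee_pos: [0.5724, -0.2558, 0.0074]
eef_rot: [3.131, 0.245, -0.0]
force: [0.5, 0.0, 0.8]
width: 0.0172
```

```bash
python3 -c "
from h import *
go([.5725,-.2553,.007],0.158)"
```

```text
t 10.93 pos [ 0.5724 -0.2558  0.0074] xdir [ 0.9878  0.1557 -0.0003] zdir [-0.0002 -0.0005 -1.    ] F [0.5363 0.038  0.8177] w 0.0172
shift mm [ 0.2 -0.4  0.4] turn [ 0.0005  0.0003 -0.0017]
```

Call:
{"api": "move_arm", "payload": {
  "increments": [
    {"tx": 0,"ty": 0,"tz": -20,"ax": 0,"ay": 0,"az": 0,"hand": 1},
    {"tx": 0,"ty": 0,"tz": -70,"ax": 0,"ay": 0,"az": 0,"hand": 1},
    {"tx": 0,"ty": 0,"tz": -120,"ax": 0,"ay": 0,"az": 0,"hand": 1},
    {"tx": -20,"ty": 0,"tz": -160,"ax": 0,"ay": 0,"az": 0,"hand": 1},
    {"tx": -40,"ty": 0,"tz": -160,"ax": 0,"ay": 0,"az": 0,"hand": 1}
  ]
}}

```text
t: 11.55
ee_pos: [0.5341, -0.2627, 0.1741]
eef_rot: [3.126, 0.245, 0.012]
force: [1.0, -0.6, -0.9]
width: 0.0179
```

```bash
python3 -c "
from h import *
c=cam('wrist')
go([.534,-.074,.165],0.0136)
cv2.imwrite('pics/w11.png',c['image'][:,:,::-1])"
```

```text
t 11.6 pos [ 0.5317 -0.263   0.172 ] xdir [0.9879 0.1549 0.0031] zdir [ 0.0037 -0.0038 -1.    ] F [ 0.6364 -1.7327 -0.1931] w 0.0178
shift mm [  31.6 -186.4    6.3] turn [ 0.0041 -0.0034  0.142 ]
```

View pics/w11.png

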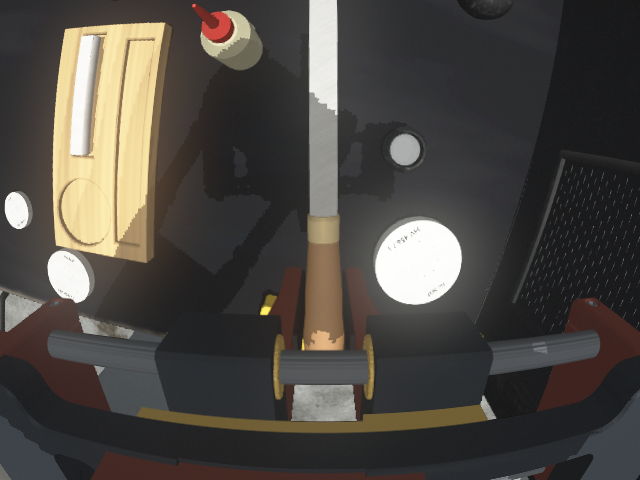

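The file is held straight at (323,150) and carried with its underside about 165 mm up, which clears the bottle. Moving over the long pocket.

Call:
{"api": "move_arm", "payload": {
  "increments": [
    {"tx": 0,"ty": -40,"tz": -3,"ax": 0.004,"ay": -0.003,"az": 0.04,"hand": 1},
    {"tx": 8,"ty": -90,"tz": -3,"ax": 0.004,"ay": -0.003,"az": 0.08,"hand": 1},
    {"tx": 18,"ty": -140,"tz": -3,"ax": 0.004,"ay": -0.003,"az": 0.12,"hand": 1},
    {"tx": 31.5,"ty": -186,"tz": -3,"ax": 0.004,"ay": -0.003,"az": 0.142,"hand": 1},
    {"tx": 31.5,"ty": -186,"tz": 30,"ax": 0.004,"ay": -0.003,"az": 0.142,"hand": 1}
  ]
}}

```text
t: 12.22
ee_pos: [0.5371, -0.0701, 0.1409]
eef_rot: [-3.138, -0.029, -0.005]
force: [0.2, -1.0, -0.7]
width: 0.0173
```

```bash
python3 -c "
from h import *
go([.534,-.074,.045],0.0136)"
```

```text
t 12.22 pos [ 0.5371 -0.0701  0.1409] xdir [0.9998 0.0185 0.0033] zdir [ 0.0033  0.0032 -1.    ] F [ 0.2188 -0.9731 -0.7071] w 0.0173
shift mm [-3.4  4.1 95.9] turn [-0.0032 -0.0033  0.0049]
```

Call:
{"api": "move_arm", "payload": {
  "increments": [
    {"tx": -1,"ty": 1,"tz": 50,"ax": 0,"ay": -0.001,"az": 0.002,"hand": 1},
    {"tx": -1,"ty": 1,"tz": 94,"ax": 0,"ay": -0.001,"az": 0.002,"hand": 1},
    {"tx": -1,"ty": 1,"tz": 94,"ax": 0,"ay": -0.001,"az": 0.002,"hand": 1},
    {"tx": -1,"ty": 1,"tz": 94,"ax": 0,"ay": -0.001,"az": 0.002,"hand": 1}
  ]
}}

```text
t: 12.72
ee_pos: [0.5347, -0.074, 0.0455]
eef_rot: [-3.138, -0.019, 0.004]
force: [0.5, -0.5, -0.9]
width: 0.0177
```

```bash
python3 -c "
from h import *
import pickle
c=cam('wrist');pickle.dump(c,open('w12.pkl','wb'))
go([.534,-.074,.045],0.0136)
R,t=Rt(c);print('cam',-R.T@t)
cv2.imwrite('pics/o12.png',ortho(c,.56,.69,-.12,.0,.021,5))
cv2.imwrite('pics/w12.png',c['image'][:,:,::-1])
r=robot.regions_of('file_mid',c)[0]
P=depthpts(c,r['pixels'])
for a in np.arange(.5,.72,.01):
  m=(abs(P[:,0]-a)<.004)&(P[:,2]>.034)&(P[:,2]<.08)
  if m.sum()>5: print(round(a,3),P[m][:,1].mean(),np.percentile(P[m][:,2],[50,95]))
m=(P[:,2]>.034)&(P[:,2]<.08);print(P[m][:,0].max(),r['confidence'])
"
```

```text
t 12.78 pos [ 0.5352 -0.0742  0.0462] xdir [ 0.9999  0.0122 -0.0007] zdir [-0.0008  0.0027 -1.    ] F [-0.8251 -0.0863  0.3259] w 0.0179
shift mm [-1.2 -0.2  1.2] turn [-0.0027  0.0007 -0.0014]
cam [ 0.6102 -0.073   0.2069]
0.5 -0.07270191499429168 [0.0501 0.0519]
0.51 -0.07373097054325635 [0.0569 0.0588]
0.52 -0.07381335763274775 [0.0563 0.0581]
0.53 -0.0735930772979178 [0.0549 0.0569]
0.54 -0.07335713897021241 [0.0535 0.0555]
0.55 -0.07341734383040788 [0.0523 0.054 ]
0.56 -0.07341114206799122 [0.0513 0.0528]
0.57 -0.07327936854487792 [0.0483 0.0522]
0.58 -0.07317961277914545 [0.0455 0.0465]
0.59 -0.07278389834204899 [0.0448 0.0458]
0.6 -0.0724273437109027 [0.0442 0.0453]
0.61 -0.072418493956235 [0.0436 0.0446]
0.62 -0.07234488946470966 [0.043 0.044]
0.63 -0.072370826496209 [0.0422 0.0435]
0.64 -0.07226545466500275 [0.0417 0.0428]
0.65 -0.07202729615185828 [0.041  0.0422]
0.66 -0.07191187881251783 [0.0403 0.0415]
0.67 -0.07204864346154372 [0.0399 0.0411]
0.6689267943785383 0.62
```

View pics/o12.png

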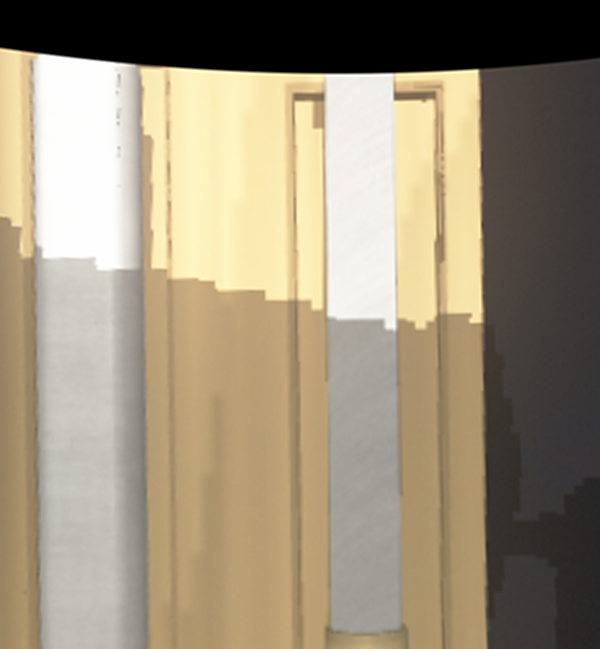

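View pics/w12.png

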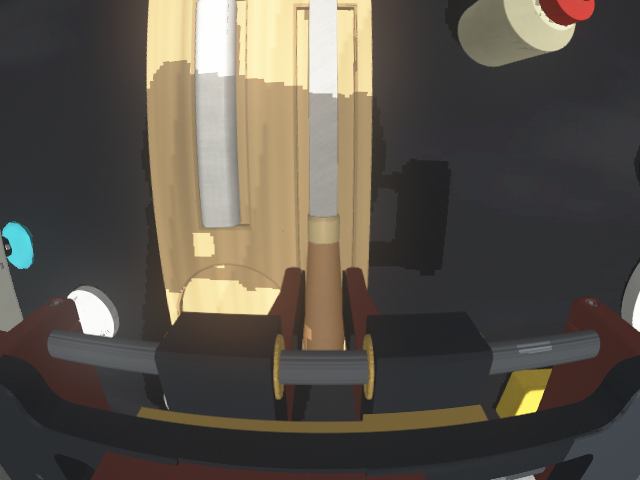

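The blade sits at cols 326–396, inside the long pocket at cols 288–442, and it slopes as it did on the bench. I'll correct by about 1 mm back and 0.7 mm right, then lower it.

Call:
{"api": "move_arm", "payload": {
  "increments": [
    {"tx": -1.2,"ty": 0.7,"tz": 6,"ax": -0.001,"ay": 0.001,"az": -0.001,"hand": 1},
    {"tx": -1.2,"ty": 0.7,"tz": 14,"ax": -0.001,"ay": 0.001,"az": -0.001,"hand": 1},
    {"tx": -1.2,"ty": 0.7,"tz": 20,"ax": -0.001,"ay": 0.001,"az": -0.001,"hand": 1},
    {"tx": -1.2,"ty": 0.7,"tz": 22,"ax": -0.001,"ay": 0.001,"az": -0.001,"hand": 1},
    {"tx": -1.2,"ty": 0.7,"tz": 22,"ax": -0.001,"ay": 0.001,"az": -0.001,"hand": 1}
  ]
}}

```text
t: 13.45
ee_pos: [0.5323, -0.0746, 0.0214]
eef_rot: [-3.139, -0.021, 0.006]
force: [-1.7, -0.2, 1.4]
width: 0.0172
```

```bash
python3 -c "
from h import *
c=cam('wrist')
go([.534,-.0748,.0222],0.0136)
cv2.imwrite('pics/w13.png',c['image'][:,:,::-1])
d=cam('side');cv2.imwrite('pics/d13.png',cv2.resize(d['image'][140:280,190:400,::-1],None,fx=3.5,fy=3.5,interpolation=cv2.INTER_CUBIC))"
```

```text
t 13.5 pos [ 0.5323 -0.0746  0.0214] xdir [ 0.9999  0.0133 -0.0039] zdir [-0.0039  0.0023 -1.    ] F [-1.2995 -0.1568  2.5456] w 0.0176
shift mm [ 1.7  0.2 -0.8] turn [-0.0024  0.0039 -0.0003]
```

View pics/w13.png

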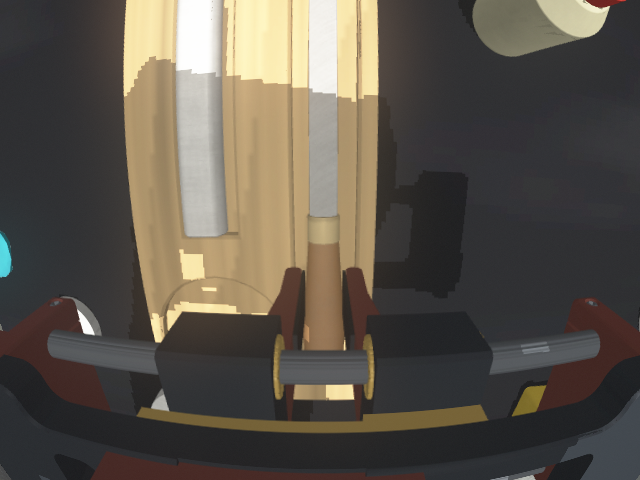

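View pics/d13.png

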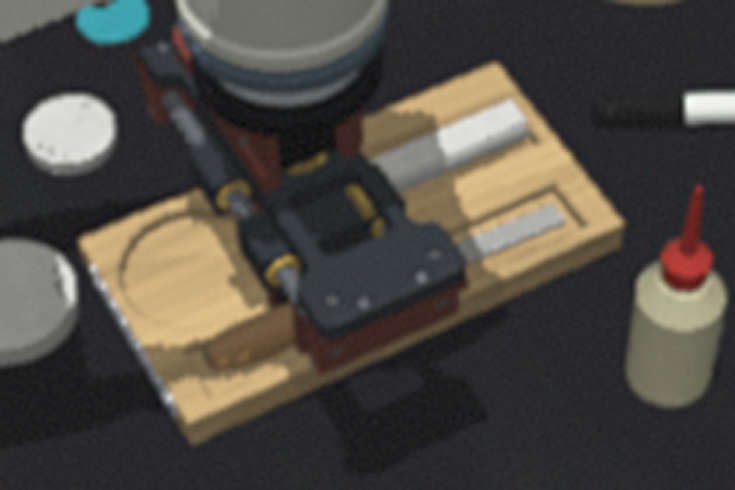

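The file lies inside the pocket with gaps at both ends: the tip is at (562,212) with the pocket's end at (580,222), and the handle end is at (208,357). A light contact shows. Releasing.

Call:
{"api": "move_arm", "payload": {
  "increments": [
    {"tx": 0.5,"ty": 0,"tz": -0.5,"ax": 0,"ay": 0,"az": 0,"hand": 0.6},
    {"tx": 0.5,"ty": 0,"tz": -0.5,"ax": 0,"ay": 0,"az": 0,"hand": 0.6},
    {"tx": 0.5,"ty": 0,"tz": -1,"ax": 0,"ay": 0,"az": 0,"hand": 0.6},
    {"tx": 0.5,"ty": 0,"tz": -40,"ax": 0,"ay": 0,"az": 0,"hand": 0.4},
    {"tx": -20,"ty": 0,"tz": -95,"ax": 0,"ay": 0,"az": 0,"hand": 0}
  ]
}}

```text
t: 14.18
ee_pos: [0.5118, -0.0747, 0.1153]
eef_rot: [-3.138, -0.021, 0.012]
force: [0.2, -0.6, 0.7]
width: 0.0518
```

```bash
python3 -c "
from h import *
go([.42,0,.22],0)"
```

```text
t 14.18 pos [ 0.5118 -0.0747  0.1153] xdir [ 0.9999  0.0136 -0.0078] zdir [-0.0078  0.0035 -1.    ] F [ 0.1602 -0.5994  0.7311] w 0.0518
shift mm [ -91.6  -76.3 -103.8] turn [-0.0035  0.0078  0.0136]
```

Call:
{"api": "move_arm", "payload": {
  "increments": [
    {"tx": -30,"ty": -20,"tz": -50,"ax": -0.0035,"ay": 0.008,"az": 0,"hand": 0},
    {"tx": -60,"ty": -40,"tz": -100,"ax": -0.0035,"ay": 0.008,"az": 0,"hand": 0},
    {"tx": -72,"ty": -65,"tz": -124,"ax": -0.0035,"ay": 0.008,"az": 0,"hand": 0},
    {"tx": -72,"ty": -65,"tz": -124,"ax": -0.0035,"ay": 0.008,"az": 0,"hand": 0},
    {"tx": -72,"ty": -65,"tz": -124,"ax": -0.0035,"ay": 0.008,"az": 0,"hand": 0}
  ]
}}

```text
t: 14.8
ee_pos: [0.4404, -0.0116, 0.2394]
eef_rot: [3.14, 0.021, 0.004]
force: [-0.4, 0.1, -0.4]
width: 0.0875
```

```bash
python3 -c "
from h import *
import pickle
c=cam('wrist');pickle.dump(c,open('w14.pkl','wb'))
go([.42,0,.22],0)
cv2.imwrite('pics/o14.png',ortho(c,.38,.69,-.115,.115,.021,1.9))
cv2.imwrite('pics/w14.png',c['image'][:,:,::-1])
for n in ('bar_mid','file_mid','block_mid'):
  for r in robot.regions_of(n,c)[:3]:
    P=depthpts(c,r['pixels'])
    m=P[:,2]>np.percentile(P[:,2],95)-.006
    print(n,round(r['confidence'],2),r['at'],cv2.minAreaRect((P[m][:,:2]*1000).astype(np.float32)),np.percentile(P[:,2],[5,50,95]))
"
```

```text
t 14.85 pos [ 0.4403 -0.0118  0.2388] xdir [0.9999 0.013  0.0014] zdir [ 0.0014 -0.0009 -1.    ] F [ 0.3559  0.0426 -0.4331] w 0.0875
shift mm [-20.1 -12.1  18.7] turn [ 0.0009 -0.0014  0.013 ]
bar_mid 0.72 [42.0, 337.8] ((604.017822265625, -20.412015914916992), (86.73906707763672, 19.806068420410156), 0.6651852130889893) [0.0277 0.0327 0.0344]
file_mid 0.71 [91.4, 383.9] ((524.3704833984375, -74.79842376708984), (86.54473876953125, 19.561498641967773), 1.7494193315505981) [0.0179 0.0273 0.0339]
block_mid 0.81 [215.0, 298.4] ((418.19085693359375, 12.224855422973633), (63.03342819213867, 63.75102233886719), 89.58808898925781) [0.0102 0.0119 0.0132]
block_mid 0.69 [156.4, 223.2] ((483.5729064941406, 94.63615417480469), (41.938114166259766, 45.3725471496582), 9.22880744934082) [0.0066 0.0081 0.0094]
```

View pics/w14.png

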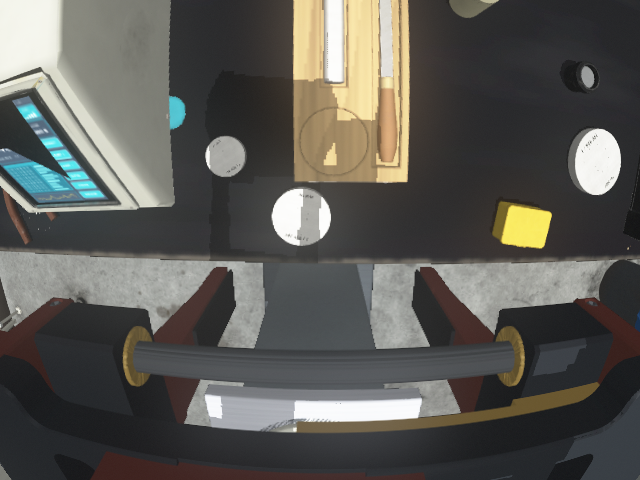

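View pics/o14.png

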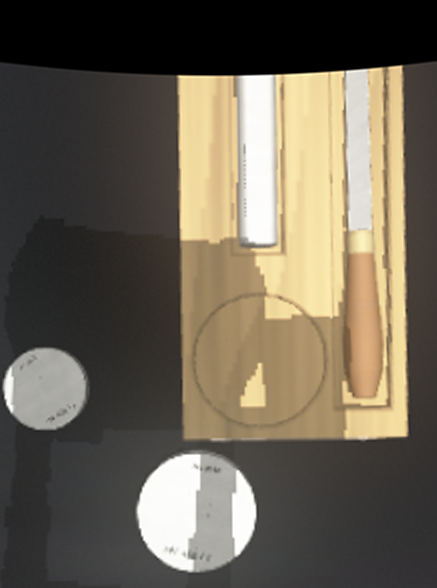

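The bar and file are both down, with the file handle's top at 0.034 m. The middle disc is at wrist (301,217) and measures (0.4182,0.0122), 63.5 mm across. The round pocket at ortho (259,360) is at (0.5005,-0.0216). I'll pick the block with the jaws across y, because the tray is too close in x, then turn 90° so the fingers clear the file handle at the tray.

```bash
python3 -c "
from h import *
go([.4182,.0122,.05],0);print(robot.state()['joint_pos'])"
```

```text
t 15.0 pos [ 0.4402 -0.0118  0.2389] xdir [0.9999 0.0124 0.0011] zdir [ 0.0012 -0.0007 -1.    ] F [-0.4286  0.0026 -0.1769] w 0.0877
shift mm [-21.9 -24.5 188.9] turn [ 0.0008 -0.0012  0.0124]
[-0.1037 -0.3354  1.5941 -0.0007  1.8816  1.4545]
```

Call:
{"api": "move_arm", "payload": {
  "increments": [
    {"tx": -22,"ty": -24.5,"tz": 40,"ax": 0,"ay": -0.001,"az": 0.012,"hand": 0},
    {"tx": -22,"ty": -24.5,"tz": 100,"ax": 0,"ay": -0.001,"az": 0.012,"hand": 0},
    {"tx": -22,"ty": -24.5,"tz": 160,"ax": 0,"ay": -0.001,"az": 0.012,"hand": 0},
    {"tx": -22,"ty": -24.5,"tz": 188,"ax": 0,"ay": -0.001,"az": 0.012,"hand": 0},
    {"tx": -22,"ty": -24.5,"tz": 188,"ax": 0,"ay": -0.001,"az": 0.012,"hand": 0}
  ]
}}

```text
t: 15.62
ee_pos: [0.4167, 0.0125, 0.0493]
eef_rot: [3.141, 0.001, -0.005]
force: [0.7, 0.7, 0.1]
width: 0.0878
```

```bash
python3 -c "
from h import *
c=cam('wrist')
go([.4182,.0122,.007],0)
cv2.imwrite('pics/w15.png',c['image'][:,:,::-1])"
```

```text
t 15.68 pos [0.4181 0.0125 0.0517] xdir [1.     0.0008 0.0006] zdir [ 0.0006 -0.0008 -1.    ] F [ 1.4426 -0.157   0.3023] w 0.0877
shift mm [ 0.   0.2 44.7] turn [ 0.0008 -0.0006  0.0008]
```

View pics/w15.png

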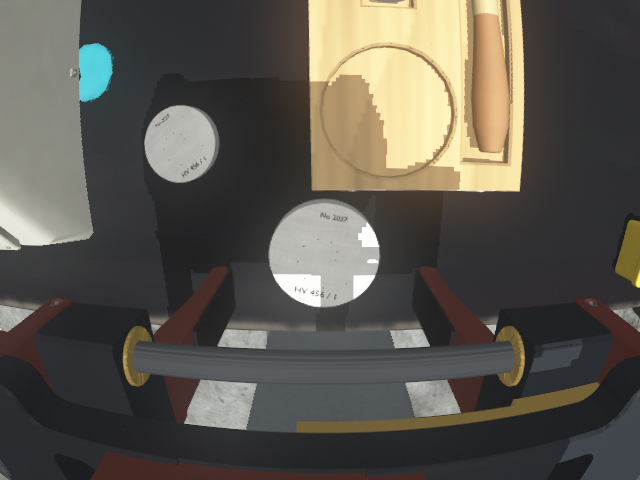

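The block at (324,253) is centred between the fingers at (215,290) and (438,290), and the tray is clear ahead. Descending and gripping.

Call:
{"api": "move_arm", "payload": {
  "increments": [
    {"tx": 0,"ty": 0,"tz": 20,"ax": 0,"ay": 0,"az": 0,"hand": 0},
    {"tx": 0,"ty": 0,"tz": 40,"ax": 0,"ay": 0,"az": 0,"hand": 0},
    {"tx": 0,"ty": 0,"tz": 43,"ax": 0,"ay": 0,"az": 0,"hand": 0},
    {"tx": 0,"ty": 0,"tz": 43,"ax": 0,"ay": 0,"az": 0,"hand": 0}
  ]
}}

```text
t: 16.18
ee_pos: [0.4199, 0.0126, 0.0112]
eef_rot: [3.141, 0.002, 0.008]
force: [0.2, -1.0, 0.6]
width: 0.088
```

```bash
python3 -c "
from h import *
go([.4182,.0122,.007],0)"
```

```text
t 16.18 pos [0.4199 0.0126 0.0112] xdir [1.     0.0012 0.0052] zdir [ 0.0053 -0.001  -1.    ] F [ 0.2456 -1.039   0.551 ] w 0.088
shift mm [-1.7  0.4  4.2] turn [ 0.001  -0.0052  0.0012]
```

Call:
{"api": "move_arm", "payload": {
  "increments": [
    {"tx": -1,"ty": 0,"tz": 3,"ax": 0,"ay": -0.002,"az": 0,"hand": 0},
    {"tx": -1,"ty": 0,"tz": 3,"ax": 0,"ay": -0.002,"az": 0,"hand": 0},
    {"tx": -1,"ty": 0,"tz": 3,"ax": 0,"ay": -0.002,"az": 0,"hand": 0}
  ]
}}

```text
t: 16.55
ee_pos: [0.4181, 0.0127, 0.0069]
eef_rot: [3.141, 0.002, 0.003]
force: [-0.9, 0.7, 0.5]
width: 0.0877
```

```bash
python3 -c "
from h import *
go([.4182,.0122,.007],0)"
```

```text
t 16.55 pos [0.4181 0.0127 0.0069] xdir [1.     0.0013 0.0017] zdir [ 0.0017 -0.0009 -1.    ] F [-0.911   0.7478  0.4962] w 0.0877
shift mm [ 0.1  0.5 -0.1] turn [ 0.0009 -0.0017  0.0013]
```

Call:
{"api": "move_arm", "payload": {
  "increments": [
    {"tx": 0,"ty": 0.3,"tz": 0,"ax": 0,"ay": 0,"az": 0,"hand": 1},
    {"tx": 0,"ty": 0.3,"tz": 0,"ax": 0,"ay": 0,"az": 0,"hand": 1},
    {"tx": 0,"ty": 0.3,"tz": 0,"ax": 0,"ay": 0,"az": 0,"hand": 1},
    {"tx": 0,"ty": 0.3,"tz": 0,"ax": 0,"ay": 0,"az": 0,"hand": 1}
  ]
}}

```text
t: 17.05
ee_pos: [0.4179, 0.0124, 0.0066]
eef_rot: [3.141, 0.002, 0.002]
force: [-0.8, -0.3, 0.5]
width: 0.0632
```

```bash
python3 -c "
from h import *
go([.4182,.0122,.007],0)"
```

```text
t 17.05 pos [0.4179 0.0124 0.0066] xdir [1.     0.0013 0.0012] zdir [ 0.0012 -0.001  -1.    ] F [-0.8036 -0.3373  0.4801] w 0.0632
shift mm [ 0.3  0.2 -0.4] turn [ 0.001  -0.0012  0.0013]
```

Gripped at 63.2 mm. Lifting, then turning a quarter turn (az negative, which brings joint 6 towards 0) while moving over the round pocket.

Call:
{"api": "move_arm", "payload": {
  "increments": [
    {"tx": 0,"ty": 0,"tz": -20,"ax": 0,"ay": 0,"az": 0,"hand": 1},
    {"tx": 0,"ty": 0,"tz": -60,"ax": 0,"ay": 0,"az": -0.15,"hand": 1},
    {"tx": 20,"ty": 10,"tz": -93,"ax": 0,"ay": 0,"az": -0.32,"hand": 1},
    {"tx": 50,"ty": 20,"tz": -93,"ax": 0,"ay": 0,"az": -0.5,"hand": 1},
    {"tx": 82,"ty": 34,"tz": -93,"ax": 0,"ay": 0,"az": -0.68,"hand": 1}
  ]
}}

```text
t: 17.68
ee_pos: [0.5006, -0.0215, 0.0996]
eef_rot: [2.957, 1.059, 0.001]
force: [-0.1, 0.4, -2.9]
width: 0.0633
```

```bash
python3 -c "
from h import *
go([.5005,-.0215,.1],1.584)"
```

```text
t 17.68 pos [ 0.5006 -0.0215  0.0996] xdir [0.7727 0.6348 0.0005] zdir [ 0.0013 -0.0007 -1.    ] F [-0.1378  0.3562 -2.9075] w 0.0633
shift mm [-0.1 -0.1 -0.4] turn [ 0.0015  0.0001 -0.8963]
```

Call:
{"api": "move_arm", "payload": {
  "increments": [
    {"tx": 0,"ty": 0,"tz": 0,"ax": 0,"ay": 0,"az": -0.18,"hand": 1},
    {"tx": 0,"ty": 0,"tz": 0,"ax": 0,"ay": 0,"az": -0.36,"hand": 1},
    {"tx": 0,"ty": 0,"tz": 0,"ax": 0,"ay": 0,"az": -0.54,"hand": 1},
    {"tx": 0,"ty": 0,"tz": 0,"ax": 0,"ay": 0,"az": -0.72,"hand": 1},
    {"tx": 0,"ty": 0,"tz": 20,"ax": 0,"ay": 0,"az": -0.896,"hand": 1}
  ]
}}

```text
t: 18.3
ee_pos: [0.5006, -0.0215, 0.0803]
eef_rot: [2.206, 2.233, 0.002]
force: [0.7, -0.3, -3.6]
width: 0.0629
```

```bash
python3 -c "
from h import *
go([.5005,-.0215,.04],1.584)"
```

```text
t 18.3 pos [ 0.5006 -0.0215  0.0803] xdir [-0.0124  0.9999 -0.0011] zdir [ 0.0032 -0.0011 -1.    ] F [ 0.659  -0.2681 -3.6019] w 0.0629
shift mm [ 0.  -0.2 40.3] turn [ 0.0031  0.0011 -0.0008]
```

Call:
{"api": "move_arm", "payload": {
  "increments": [
    {"tx": 0,"ty": 0,"tz": 30,"ax": 0.003,"ay": 0.001,"az": 0,"hand": 1},
    {"tx": 0,"ty": 0,"tz": 40,"ax": 0.003,"ay": 0.001,"az": 0,"hand": 1},
    {"tx": 0,"ty": 0,"tz": 40,"ax": 0.003,"ay": 0.001,"az": 0,"hand": 1},
    {"tx": 0,"ty": 0,"tz": 40,"ax": 0.003,"ay": 0.001,"az": 0,"hand": 1}
  ]
}}

```text
t: 18.8
ee_pos: [0.5006, -0.0215, 0.0409]
eef_rot: [2.214, 2.229, -0.0]
force: [0.6, -0.1, -2.7]
width: 0.063
```

```bash
python3 -c "
from h import *
import pickle
c=cam('wrist');d=cam('side');s=cam('scene');pickle.dump((c,d,s),open('w16.pkl','wb'))
go([.5005,-.0215,.04],1.584)
cv2.imwrite('pics/w16.png',c['image'][:,:,::-1])
cv2.imwrite('pics/d16.png',cv2.resize(d['image'][140:280,190:400,::-1],None,fx=3.5,fy=3.5,interpolation=cv2.INTER_CUBIC))
cv2.imwrite('pics/s16.png',cv2.resize(s['image'][220:340,200:360,::-1],None,fx=4.5,fy=4.5,interpolation=cv2.INTER_CUBIC))"
```

```text
t 18.95 pos [ 0.5006 -0.0215  0.0409] xdir [-0.0065  1.     -0.0001] zdir [ 0.0002 -0.0001 -1.    ] F [-0.0298 -0.4398 -3.0859] w 0.0626
shift mm [ 0.  -0.1  0.9] turn [ 0.0002  0.0001 -0.0067]
```

View pics/w16.png

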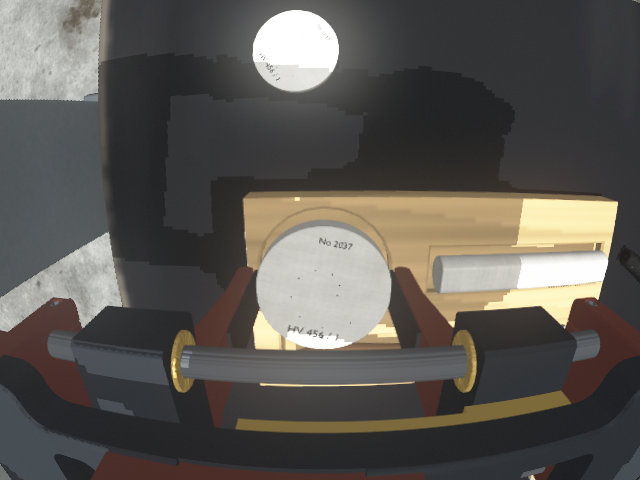

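View pics/d16.png

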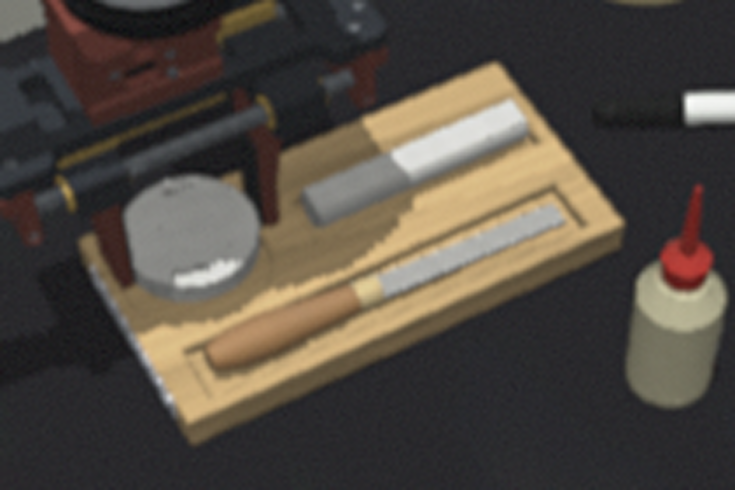

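View pics/s16.png

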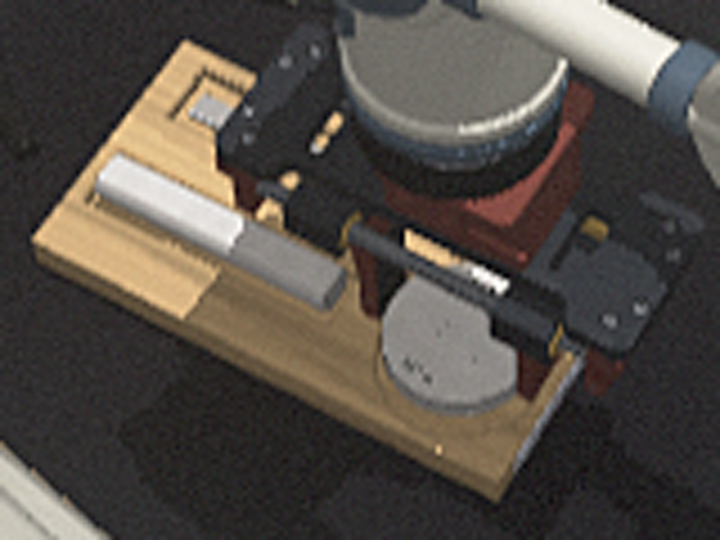

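Three views show the disc held just above the round pocket. I'll fit both circles in world coordinates.

```bash
python3 -c "
from h import *
import pickle
c,d,s=pickle.load(open('w16.pkl','rb'))
R,t=Rt(c);print('cam',-R.T@t)
a=ortho(c,.45,.55,-.07,.03,.021,6).copy();b=ortho(c,.45,.55,-.07,.03,.0465,6).copy()
cv2.imwrite('pics/o16.png',np.hstack([a,b])[:, :][::1] if 0 else cv2.resize(np.hstack([a,b]),(800,400)))
cv2.imwrite('pics/o16a.png',a);cv2.imwrite('pics/o16b.png',b)
"
```

```text
cam [0.4991 0.0552 0.2024]
```

View pics/o16a.png

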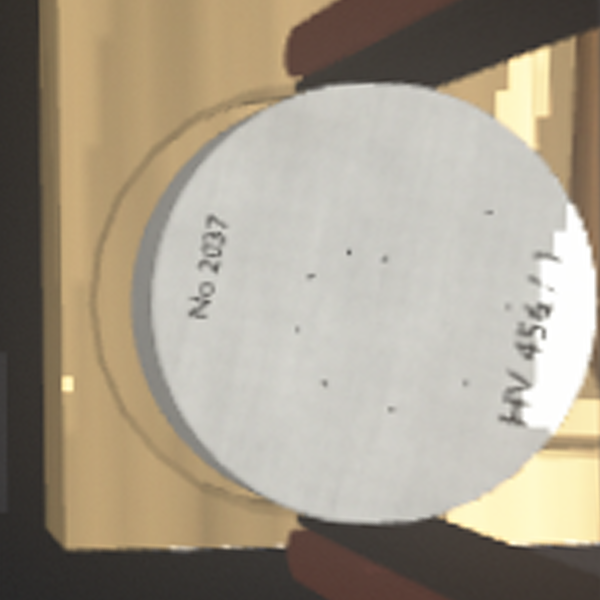

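View pics/o16b.png

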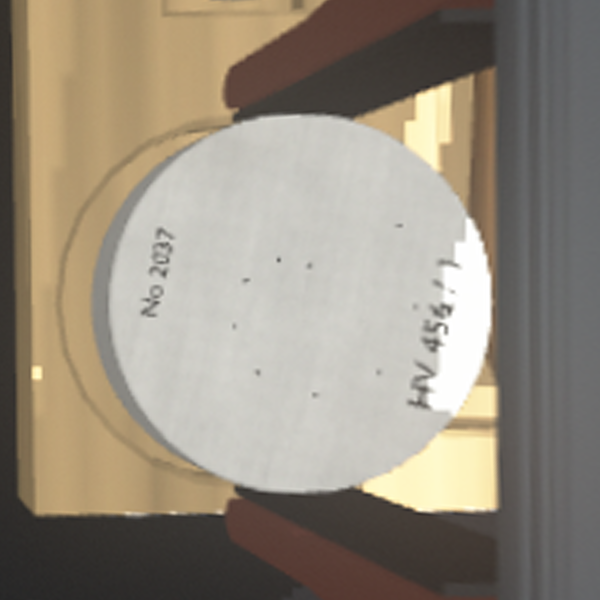

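```bash
python3 -c "
from h import *
from scipy.optimize import least_squares
a=cv2.imread('pics/o16a.png',0).astype(float);a=cv2.GaussianBlur(a,(0,0),1.2)
pts=[]
for th in np.deg2rad(np.arange(118,243,2)):
  rs=np.arange(203,226,.5); x=304+rs*np.cos(th); y=302+rs*np.sin(th)
  v=cv2.remap(a.astype(np.float32),x.astype(np.float32)[None],y.astype(np.float32)[None],1)[0]
  k=np.argmin(v-np.linspace(v[0],v[-1],len(v))); pts.append((x[k],y[k],rs[k]))
p=np.array(pts);print(p[:,2])
f=lambda q:np.hypot(p[:,0]-q[0],p[:,1]-q[1])-q[2]
r=least_squares(f,[304,302,212],loss='soft_l1');print(r.x,abs(r.fun).mean())
r2=least_squares(lambda q:np.hypot(p[:,0]-q[0],p[:,1]-q[1])-213,[304,302],loss='soft_l1');print(r2.x)
"
```

```text
[208.5 211.  210.  209.5 209.  209.5 210.  210.  210.  210.  210.  209.
 209.5 210.  209.5 211.  211.  210.  210.  210.  210.  210.  211.  211.
 210.5 210.5 210.  210.  210.  210.5 211.  212.  211.  210.5 210.  210.
 211.  211.5 211.5 212.  211.5 211.  211.5 211.5 211.5 212.  212.5 212.
 212.  211.  211.  211.5 211.5 212.5 212.5 212.  211.5 211.  211.5 213.
 213.5 213.5 214. ]
[304.9732 300.3024 211.7009] 0.4953944143666334
[306.4891 300.2704]
```

Relative to the pocket's centre, the block needs +0.5 mm in x and -0.8 mm in y. In tool axes now that is ty +0.5 and tx -0.8. Lowering.

Call:
{"api": "move_arm", "payload": {
  "increments": [
    {"tx": -0.8,"ty": 0.5,"tz": 0,"ax": 0,"ay": 0,"az": 0,"hand": 1},
    {"tx": -0.8,"ty": 0.5,"tz": 6,"ax": 0,"ay": 0,"az": 0,"hand": 1},
    {"tx": -0.8,"ty": 0.5,"tz": 12,"ax": 0,"ay": 0,"az": 0,"hand": 1},
    {"tx": -0.8,"ty": 0.5,"tz": 17,"ax": 0,"ay": 0,"az": 0,"hand": 1},
    {"tx": -0.8,"ty": 0.5,"tz": 17,"ax": 0,"ay": 0,"az": 0,"hand": 1}
  ]
}}

```text
t: 19.58
ee_pos: [0.5001, -0.0222, 0.0221]
eef_rot: [-2.213, -2.227, 0.003]
force: [0.6, 1.1, -3.1]
width: 0.0628
```

```bash
python3 -c "
from h import *
c=cam('wrist')
go([.5010,-.0223,.022],1.578)
cv2.imwrite('pics/o17.png',ortho(c,.45,.55,-.07,.03,.021,6))"
```

```text
t 19.62 pos [ 0.5002 -0.0222  0.0224] xdir [-0.0065  1.      0.0002] zdir [-0.0023  0.0002 -1.    ] F [ 0.1709  0.7089 -2.4822] w 0.0631
shift mm [-0.1  0.8  0.4] turn [-0.0023 -0.0002 -0.0007]
```

View pics/o17.png

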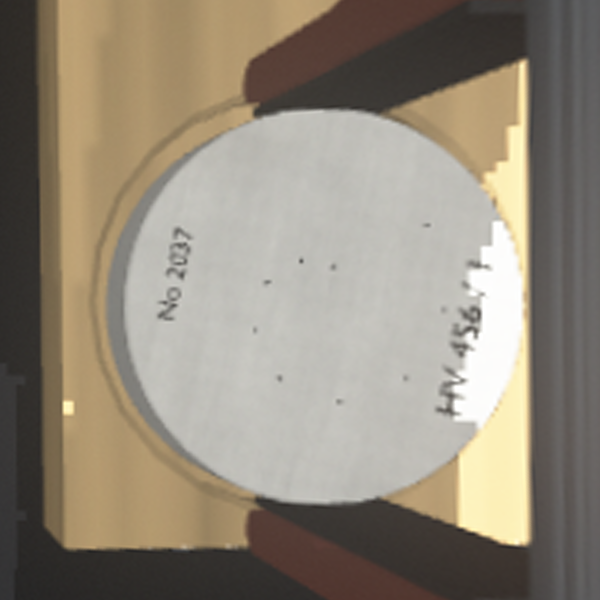

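Call:
{"api": "move_arm", "payload": {
  "increments": [
    {"tx": 0,"ty": 0.8,"tz": 0.4,"ax": 0,"ay": 0,"az": 0,"hand": 1},
    {"tx": 0,"ty": 0.8,"tz": 0.8,"ax": 0,"ay": 0,"az": 0,"hand": 1},
    {"tx": 0,"ty": 0.8,"tz": 0.8,"ax": 0,"ay": 0,"az": 0,"hand": 1}
  ]
}}

```text
t: 20.0
ee_pos: [0.5012, -0.0222, 0.0219]
eef_rot: [-2.213, -2.228, 0.002]
force: [0.6, 0.4, -3.4]
width: 0.0629
```

```bash
python3 -c "
from h import *
go([.5010,-.0223,.022],1.578)"
```

```text
t 20.0 pos [ 0.5012 -0.0222  0.0219] xdir [-0.0065  1.      0.0001] zdir [-0.0017  0.0001 -1.    ] F [ 0.5991  0.44   -3.4088] w 0.0629
shift mm [-0.1 -0.2 -0.1] turn [-0.0017 -0.0001 -0.0007]
```

Call:
{"api": "move_arm", "payload": {
  "increments": [
    {"tx": 0,"ty": 0,"tz": 0.4,"ax": 0,"ay": 0,"az": 0,"hand": 1},
    {"tx": 0,"ty": 0,"tz": 0.4,"ax": 0,"ay": 0,"az": 0,"hand": 0.2},
    {"tx": 0,"ty": 0,"tz": 0,"ax": 0,"ay": 0,"az": 0,"hand": 0.2},
    {"tx": 0,"ty": 0,"tz": 0,"ax": 0,"ay": 0,"az": 0,"hand": 0.2},
    {"tx": 0,"ty": 0,"tz": -30,"ax": 0,"ay": 0,"az": 0,"hand": 0.2}
  ]
}}

```text
t: 20.62
ee_pos: [0.4996, -0.0221, 0.0498]
eef_rot: [-2.211, -2.225, 0.007]
force: [-0.7, -1.3, -0.3]
width: 0.0702
```

Call:
{"api": "move_arm", "payload": {
  "increments": [
    {"tx": 0,"ty": -20,"tz": -60,"ax": 0,"ay": 0,"az": 0,"hand": 0.2},
    {"tx": 0,"ty": -50,"tz": -120,"ax": 0,"ay": 0,"az": 0,"hand": 0},
    {"tx": -20,"ty": -60,"tz": -180,"ax": 0,"ay": 0,"az": 0.15,"hand": 0},
    {"tx": -40,"ty": -60,"tz": -200,"ax": 0,"ay": 0,"az": 0.3,"hand": 0},
    {"tx": -40,"ty": -60,"tz": -200,"ax": 0,"ay": 0,"az": 0.3,"hand": 0}
  ]
}}

```text
t: 21.25
ee_pos: [0.4426, -0.0636, 0.2547]
eef_rot: [2.521, 1.87, 0.003]
force: [-0.1, 0.3, -1.0]
width: 0.0879
```

```bash
python3 -c "
from h import *
go([.5010,-.0223,.022],1.578)
c=cam('wrist');d=cam('side');s=cam('scene')
cv2.imwrite('pics/w18.png',c['image'][:,:,::-1])
cv2.imwrite('pics/d18.png',cv2.resize(d['image'][140:280,190:400,::-1],None,fx=3.5,fy=3.5,interpolation=cv2.INTER_CUBIC))
cv2.imwrite('pics/s18.png',s['image'][:,:,::-1])
for n,k in (('w',c),('d',d)):
 for th in ('bar_mid','file_mid','block_mid','bottle','bit_box','loupe'):
  for r in robot.regions_of(th,k)[:3]:
    if r['confidence']<.4: continue
    P=depthpts(k,r['pixels']);z=np.percentile(P[:,2],[5,50,95]);m=P[:,2]>z[2]-.006
    R=cv2.minAreaRect((P[m][:,:2]*1000).astype(np.float32))
    print(n,th,round(r['confidence'],2),np.round(r['at']),np.round(R[0],1),np.round(R[1],1),z)
"
```

```text
t 21.25 pos [ 0.4426 -0.0636  0.2547] xdir [ 0.2903  0.9569 -0.0001] zdir [ 0.0035 -0.0012 -1.    ] F [-0.0945  0.2534 -1.0001] w 0.0879
shift mm [ 56.5  43.  232.9] turn [ 0.0036  0.0007 -0.3018]
w bar_mid 0.62 [117. 462.] [617.1 -20. ] [115.   20.5] [0.0255 0.0327 0.0343]
w file_mid 0.85 [174. 421.] [524.4 -73.3] [86.3 19.7] [0.0172 0.0271 0.0342]
w file_mid 0.57 [116. 462.] [616.8 -19.8] [114.5  20.2] [0.0284 0.0328 0.0343]
w block_mid 0.88 [392. 421.] [ 473.3 -248. ] [ 75.7 315.6] [0.0153 0.0168 0.018 ]
w block_mid 0.77 [142. 364.] [499.7 -21.9] [62.3 62.9] [0.0247 0.026  0.0273]
w block_mid 0.63 [ 48. 316.] [484.5  94.1] [44.3 43.3] [0.003  0.008  0.0095]
w bottle 0.74 [233. 535.] [ 667.8 -166.3] [6.  4.6] [0.0094 0.0628 0.1073]
w bit_box 0.91 [333. 342.] [ 415.9 -235.5] [39.2 46.6] [0.0068 0.0276 0.0292]
d bar_mid 0.88 [185. 310.] [618.2 -22.7] [115.7  22. ] [0.0212 0.0308 0.0339]
d file_mid 0.56 [225. 289.] [525.6 -79.1] [87.1 15.8] [0.0157 0.0242 0.0333]
d block_mid 0.89 [176. 208.] [486.   93.7] [46.5 44. ] [0.0007 0.0071 0.0098]
d block_mid 0.75 [215. 245.] [500.4 -23.5] [63.4 62.7] [0.0187 0.0249 0.0271]
d bottle 0.93 [230. 384.] [ 669.8 -170.1] [11.2 14.8] [0.0075 0.0589 0.0957]
d bottle 0.64 [214. 243.] [500.9 -22.5] [64.9 63. ] [0.0174 0.0248 0.0271]
d bit_box 0.96 [356. 257.] [ 414.6 -250.5] [63.5 46.3] [0.0074 0.0266 0.029 ]
d bit_box 0.59 [230. 383.] [ 669.4 -169.8] [5.7 8.6] [0.008  0.0602 0.0998]
d loupe 0.67 [328. 398.] [ 602.7 -310. ] [13.7 30.7] [0.0241 0.0291 0.0333]
```

View pics/w18.png

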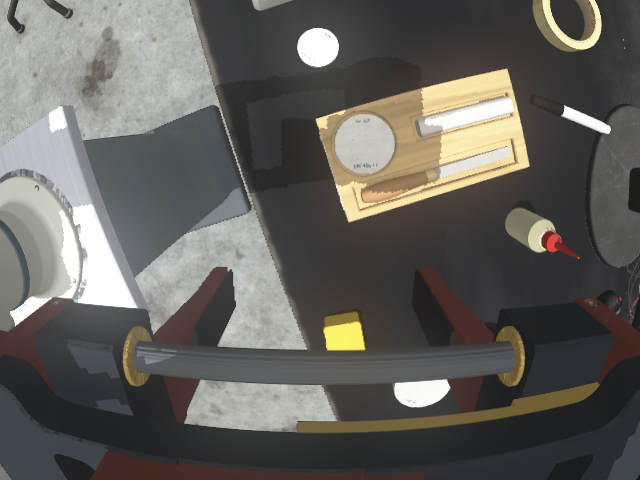

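View pics/d18.png

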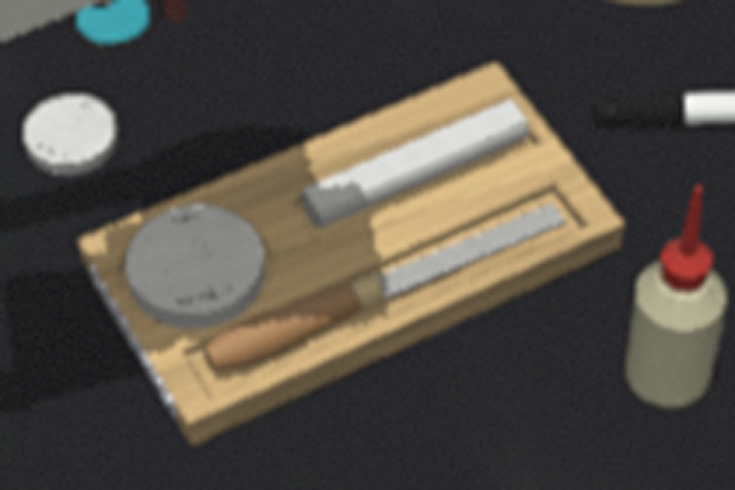

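View pics/s18.png

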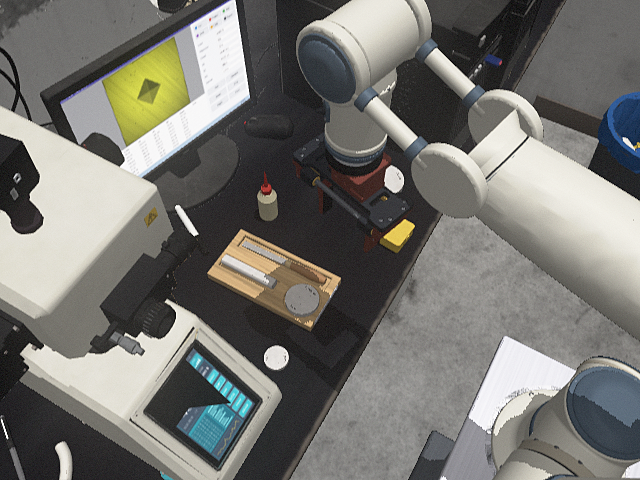

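Everything appears seated. As a last check, I'll fit planes to the tops for tilt, including the tray top as a reference.

```bash
python3 -c "
from h import *
c=cam('wrist');o=np.ones
allP=depthpts(c,np.ones((480,640),bool))
def ctr(x,y,rad,lo,hi):
  m=(np.hypot(allP[:,0]-x,allP[:,1]-y)<rad)&(allP[:,2]>lo)&(allP[:,2]<hi);return allP[m]
P=ctr(.4997,-.0219,.027,.015,.04);A=np.c_[P[:,:2]-P[:,:2].mean(0),np.ones(len(P))];k=np.linalg.lstsq(A,P[:,2],rcond=None)[0];print('block plane',k,len(P))
for x,y in ((.545,-.0489),(.46+.005,-.045),(.62,-.045)): q=ctr(x,y,.004,.01,.04);print('tray',x,y,np.median(q[:,2]),len(q))
for x in (.565,.59,.617,.645,.67):
  q=ctr(x,-.0198,.005,.02,.05);print('bar',x,np.median(q[:,2]),len(q))
for x in (.49,.51,.53,.56,.6,.63,.66):
  q=ctr(x,-.0735,.003,.01,.05);print('file',x,np.median(q[:,2]),len(q))
print(robot.state()['force'],robot.state()['t'])
"
```

```text
block plane [ 0.0017 -0.0008  0.0261] 2064
tray 0.545 -0.0489 0.020924736201559657 41
tray 0.465 -0.045 0.020632426093629835 46
tray 0.62 -0.045 0.020305693287495902 36
bar 0.565 0.03331044429431304 70
bar 0.59 0.03314713369974609 65
bar 0.617 0.033475523266269125 63
bar 0.645 0.03338321941354144 56
bar 0.67 0.03331700714005964 54
file 0.49 0.033094885991066414 29
file 0.51 0.034171357590148804 26
file 0.53 0.03158312423866366 26
file 0.56 0.028050476907198085 23
file 0.6 0.020717805842771997 21
file 0.63 0.01902624805665465 18
file 0.66 0.017209760941920144 18
[-0.3542  0.9391 -0.8951] 22.05
```

```bash
python3 -c "
from h import *
print(robot.close_job())"
```

```text
the job is handed in; nothing more can be done
None
```

The kit tray is refilled and the job is handed in: the bar is in the short pocket, the file in the long one and the block in the round one. I worked in the order asked and finished at about 22 s of the 69 s allowed. For the block I used the middle of the three white discs, 64 mm across; the other two measured about 44 and 86 mm.

**Last checks:**
- **Bar:** level, with its top at 0.0333 m all along. That is lower than the 36 mm your text implies, but the wrist camera read the same for it in the long pocket, so I take it to be on the floor.
- **File:** inside its pocket with a gap at both ends, the handle's top at 0.034 m and the blade sloping as it did on the bench.
- **Block:** tilted less than 0.002 rad, with its top at 0.0261 m against an expected 0.0265 m.
- **Bottle and small lidded box:** where they were at the start, to within about 1 mm; the box only in the side view, because the wrist view caught just part of it.
- **Loupe:** only partly visible in the last side view. It appears unmoved, but I could not measure it fully.
- **Forces:** the highest contact forces I read were about 4 N, and the gripper was open and clear when I handed in.

The wrist camera's positions differed from the arm's own readings by up to 1.5 mm. I corrected the bar and block by measuring them against their pockets, and checked the file the same way.

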